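# Put the seasoning set back on its own mats

### The job

The pepper mill, the salt shaker, the spice jar and the kitchen timer on the four wooden mats have been put back on each other's mats. Rearrange them so that each stands upright in the middle of its own: the pepper mill on the round mat, the salt shaker on the cross-shaped mat, the spice jar on the square mat and the timer on the oblong mat. The empty end of the chopping board is free for parking; do not tip any of the four over.

Things in the scene. Friction and masses are not known exactly. Their poses are not given: they have to be found in the camera images.
- pepper_mill: Dark brown wooden pepper mill, 150 mm high, foot 58 mm across, waisted; its round head, 50 mm across, lies 109 to 139 mm above its foot, with a 12 mm metal knob on top. One rigid piece. 180 g. (A like mill by the sink, behind the toaster, is not meant.) Origin at the centre of its underside, z up through its top. Loose; starts upright near the middle of a mat not its own.
- salt_shaker: Small glass salt shaker with a grey-white domed cap, 90 mm high: body 44 mm across tapering slightly upward, cap 34 mm across above 66 mm. One rigid piece. 100 g. (A like shaker by the sink, behind the toaster, is not meant.) Origin at the centre of its underside, z up through its top. Loose; starts upright near the middle of a mat not its own.
- spice_jar: Cylindrical spice jar with label and red screw cap, 106 mm high, glass 42 mm across, cap 45 mm across above 85 mm. One rigid piece. 110 g. Origin at the centre of its underside, z up through its top. Loose; starts upright near the middle of a mat not its own.
- timer: Squat round kitchen timer, 62 mm across and 44 mm high, white below and black above. One rigid piece (the dial is fixed). 110 g. Origin at the centre of its underside, z up through its top. Loose; starts upright near the middle of a mat not its own.
- round_mat: Round mat, 94 mm across. Flat and fixed to the worktop; origin at the centre of its underside, its top is 8 mm above the origin, z up. Plain wood like the other mats.
- cross_mat: Cross-shaped mat (plus sign), 108 mm over its arms, arms 42 mm wide along its x and y. Flat and fixed to the worktop; origin at the centre of its underside, its top is 8 mm above the origin, z up. Plain wood like the other mats.
- square_mat: Square mat, 88 mm a side, sides along its x and y. Flat and fixed to the worktop; origin at the centre of its underside, its top is 8 mm above the origin, z up. Plain wood like the other mats.
- oblong_mat: Oblong rectangular mat, 114 mm along its x by 66 mm along its y. Flat and fixed to the worktop; origin at the centre of its underside, its top is 8 mm above the origin, z up. Plain wood like the other mats.
- board_free (a point): Spare spot: a point on top of the wooden chopping board (170 x 260 x 22 mm, fixed), in the middle of its empty right-hand end. A thing can be stood here, its underside at this point's height, 22 mm above the worktop; the board is bare for 70 mm all round. A lemon lies on the board's left-hand end.
Mind the look-alikes: they are no part of the job. Leave any red or turquoise look-alike of the timer alone.

How it is judged:
At the end, for the whole second after the job is handed in: Pepper mill on the round mat, salt shaker on the cross-shaped mat, spice jar on the square mat and timer on the oblong mat: each within 15 mm of its mat's centre, its foot on the mat's top (4 to 12 mm above the mat's underside), upright within 0.1 rad, and at rest (horizontal distance between pepper_mill and round_mat below 0.015 m and z of pepper_mill in the frame of round_mat between 0.004 and 0.012 m and angle between each of pepper_mill, salt_shaker, spice_jar, timer's own z axis and vertical below 0.1 rad and linear speed of each of pepper_mill, salt_shaker, spice_jar, timer below 0.02 m/s and angular speed of each of pepper_mill, salt_shaker, spice_jar, timer below 0.2 rad/s and horizontal distance between salt_shaker and cross_mat below 0.015 m and z of salt_shaker in the frame of cross_mat between 0.004 and 0.012 m and horizontal distance between spice_jar and square_mat below 0.015 m and z of spice_jar in the frame of square_mat between 0.004 and 0.012 m and horizontal distance between timer and oblong_mat below 0.015 m and z of timer in the frame of oblong_mat between 0.004 and 0.012 m); the robot touches nothing.
It fails at once if one of the four is tipped over (leans more than 0.6 rad) (angle between any of pepper_mill, salt_shaker, spice_jar, timer's own z axis and vertical above 0.6 rad).
It also fails if it takes over 136 s, if anything falls off the work surface, if the arm or the gripper's body presses on something with over 40 N, if the wrist force passes 120 N, or if a joint passes its speed limit or range.

### The arm

A 6-joint arm with a two-finger parallel gripper is mounted at the origin on a cart in front of the work surface, level with it; the furniture and walls round the work are solid. World frame = base frame: x ahead of the robot, y to its left, z up, the work surface at z = 0. Lengths are in m, angles in rad, forces in N, time in s.
With the tool pointing down it reaches from about 0.275 to 0.975 m from the base axis. Payload 8.4 kg.
Tool frame: the origin (TCP) lies midway between the tips of the shut fingers; the grasp point (between the pads) lies arm.grip_depth behind it (arm.grip_depth is the distance from the TCP to the grasp point, in m); z points along the fingers, y is the line along which they close (so a half turn about z gives the same grasp; the last joint's range is limited). The gripper opens to 92 mm and grips with 3 to 60 N. Pads are 20 mm wide; open, the fingers measure 128 mm over their backs; the gripper's body (75 mm by 189 mm) begins 69 mm behind the grasp point.
Start: joints at [-1.345, 0.353, 1.633, -0, 1.155, -0.002], TCP at [0.141, -0.609, 0.215] pointing down, gripper open.
Joint ranges: [-2.63, 2.63], [-0.92, 2.1], [0.06, 2.66], [-1.3, 4.44], [0, 2.69], [-3.02, 3.02]. Speed limits (rad/s): [2.22, 2.22, 2.79, 3.14, 3.14, 3.14].

### API

Orientations are given as a rotation vector (axis times angle).
In Python, from workcell import arm gives the robot as it stands. The module is installed in compiled form; this text tells all that it offers.
- The arm moves only by the tool carry_out, never from a script. Its arguments are lists of equal length, an entry for each row: "rotation": the turn, a rotation vector about the tool's x, y, z in units of 5 degrees (1.0 is 5 degrees), a list of three; "offset": the shift along the tool's x, y, z in cm, a list of three; "hand": the finger opening in cm, from 0 to 9.19. A call has 1 to 5 rows; each row shifts and turns the commanded pose from where the row before left it, along the tool's axes as they then stand; what a row does not reach is not made up. A row lasts 1/12 s, in which the tool goes at most 41.7 mm and 7.16 degrees, less where a joint would pass 70% of its speed; a pose out of reach is approached as far as the arm can. A call with a gripper value outside its range is refused whole. The fingers move at their own pace and stop on an object; "newtons" is the grip in N (left out, the last holds). Time passes only in rows, so rows that do not move let the fingers close. It gives the time, the measured TCP pose, the force, the opening and the grip force at its end, in the units of the state.
- arm.read_state(): the state, without advancing time (a new reading comes with each control period).
- arm.snapshot(name): name is "scene" or "top"; returns the picture (384x512x3 uint8, red, green, blue); there is no depth.
- arm.camera_info(name): a dict with "fx", "fy", "cx", "cy" (pixels), "dist_coeffs" ([k1, k2, p1, p2, k3] as OpenCV has them; the pictures are not rectified), "R" (3x3) and "t" (3): a world point X has camera coordinates R X + t. Camera axes: x right, y down, z forward; pixel columns grow to the right and rows downward; lengths in m; the calibration is good to about 2 mm. A picture is of the moment at which its call begins. camera_info takes no time and is no camera call.
- arm.hand_in(): hands the job in; it is judged then, once.
The state is a dict: "time": time; "joint_pos": joint angles; "qvel": joint speeds; "joint_efforts": joint torques, N m; "ee_pos": TCP position; "tool_rot": TCP orientation; "ft_force": force on the tool from outside, world axes, zero at the start; "ft_torque": the same for the moment, N m; "grip_width": finger opening in m; "grip_force": force on a finger pad.
Only numpy, scipy, OpenCV 4.12 (cv2) and the standard library are available. Lean on these libraries where they do the work, as an engineer would, in place of code of your own. Each camera call takes 0.05 s, during which the arm holds its last target. There are 200 camera calls.

## Working session

There is one attempt and no reset: what is moved stays moved. The work goes in short steps, Python scripts to look and compute and a tool call to move; the robot and the scene stay as the last step left them, time stands still between calls to the robot, and variables do not carry over. Pictures are saved under pics/ and viewed, at most 14 in all, crops included, and the job is handed in when it is done.

Besides the shell and the picture viewer there is one more tool, called after "Emit:" as name(argument=value, ...), one argument or row to a line, values as JSON. carry_out: Moves the arm, as the interface text tells. Its arguments: {"type":"object","properties":{"rotation":{"type":"array"},"offset":{"type":"array"},"hand":{"type":"array"},"newtons":{"type":"number"}},"required":["rotation","offset","hand"]}

```bash
mkdir -p pics
python3 - <<'E'
from workcell import arm
import cv2,numpy as np
for n in("scene","top"):
    cv2.imwrite(f"pics/{n}0.png",arm.snapshot(n)[...,::-1]); c=arm.camera_info(n)
    print(n,{k:np.round(v,3).tolist() for k,v in c.items()})
s=arm.read_state();print(s,arm.grip_depth)
E
```

```text
scene {'fx': 416.692, 'fy': 416.692, 'cx': 253.919, 'cy': 191.621, 'dist_coeffs': [-0.144, 0.0, 0.0, 0.0, 0.0], 'R': [[-0.822, -0.569, -0.022], [-0.339, 0.519, -0.785], [0.458, -0.637, -0.62]], 't': [0.416, 0.246, 0.701]}
top {'fx': 374.318, 'fy': 374.318, 'cx': 250.689, 'cy': 194.019, 'dist_coeffs': [-0.069, 0.0, 0.0, 0.0, 0.0], 'R': [[-0.02, -0.999, 0.03], [-0.995, 0.017, -0.1], [0.1, -0.032, -0.994]], 't': [-0.035, 0.528, 0.845]}
{'time': 0.1, 'joint_pos': array([-1.34536811e+00,  3.53550113e-01,  1.63405924e+00, -4.67593195e-05,
        1.15522084e+00, -2.39977706e-03]), 'qvel': array([-0.00095504, -0.00302733, -0.00089911,  0.00055268,  0.00019369,
        0.00055665]), 'joint_efforts': array([ 1.20653895e-03, -5.94901907e+01, -3.34928870e+01,  6.99902326e-02,
        1.82660617e-02, -3.89605873e-05]), 'ee_pos': array([ 0.14104773, -0.60841129,  0.21395697]), 'tool_rot': array([-3.12001086e+00, -3.56988125e-01,  2.82978342e-04]), 'ft_force': array([-0.11675155, -0.70766044, -0.80185672]), 'ft_torque': array([ 0.02666871,  0.0237956 , -0.00717969]), 'grip_force': 0.0, 'grip_width': 0.09215600962580507} 0.0187
```

View pics/scene0.png

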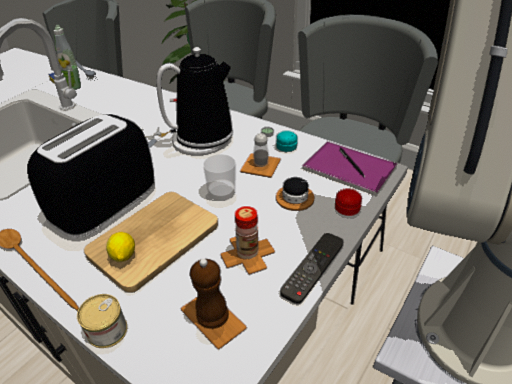

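View pics/top0.png

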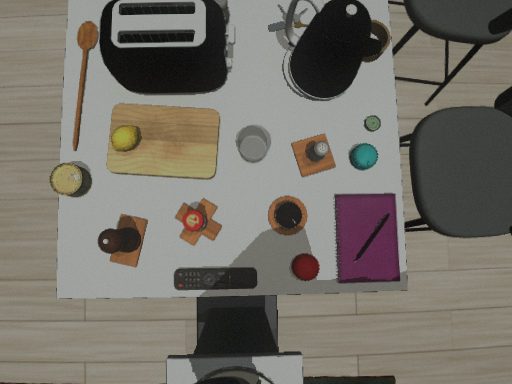

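The top view shows the mill at (120,240) on the oblong mat, the jar at (194,219) on the cross and the timer at (288,215) on the round mat. The shaker is at (318,151) on the square mat. The red timer at (305,267), the turquoise one at (364,156) and the things by the sink are look-alikes. The board's free end is near (195,142). The scene view agrees: mill (207,290), jar (246,232), timer (295,190), shaker (261,150).

```bash
cat > h.py <<'E'
from workcell import arm
import cv2,numpy as np
C={n:arm.camera_info(n) for n in("scene","top")}
def ray(n,p):
    c=C[n];K=np.array([[c["fx"],0,c["cx"]],[0,c["fy"],c["cy"]],[0,0,1]])
    u=cv2.undistortPoints(np.float64(p).reshape(-1,1,2),K,np.array(c["dist_coeffs"]))[:,0]
    R=np.array(c["R"]);return -R.T@np.array(c["t"]),np.c_[u,np.ones(len(u))]@R
def plane(n,p,z):
    o,d=ray(n,p);return (o+d*((z-o[2])/d[:,2])[:,None])[:,:2]
def tri(a,b):  # top pixel, scene pixel -> point, gap
    A=[ray("top",[a]),ray("scene",[b])];M=0;v=0;P=[]
    for o,d in A:
        d=d[0]/np.linalg.norm(d[0]);Q=np.eye(3)-np.outer(d,d);M=M+Q;v=v+Q@o;P.append((Q,o))
    x=np.linalg.solve(M,v);return x,sum(np.linalg.norm(Q@(x-o)) for Q,o in P)
E
python3 - <<'E'
from h import *
for n in C: print(n,ray(n,[[250,190]])[0])
t=cv2.imread("pics/top0.png");s=cv2.imread("pics/scene0.png")
a=cv2.resize(t[130:275,90:345],None,fx=3,fy=3,interpolation=cv2.INTER_CUBIC)
b=cv2.resize(s[120:350,175:320],None,fx=2.6,fy=2.6,interpolation=cv2.INTER_CUBIC)
cv2.imwrite("pics/tc.png",a);cv2.imwrite("pics/sc.png",b)
h=cv2.cvtColor(t,cv2.COLOR_BGR2HSV)
for p in [(120,253),(181,210),(274,215),(302,165),(290,205),(130,257),(330,150)]: print(p,h[p[1],p[0]])
E
```

```text
scene [0.10385881 0.55582009 0.63631656]
top [ 0.44040971 -0.01724491  0.89442052]
(120, 253) [ 14 143 116]
(181, 210) [ 13 140 122]
(274, 215) [ 11 101  68]
(302, 165) [ 14 145 141]
(290, 205) [ 0 22 35]
(130, 257) [ 14 148 136]
(330, 150) [ 14  88 134]
```

View pics/tc.png

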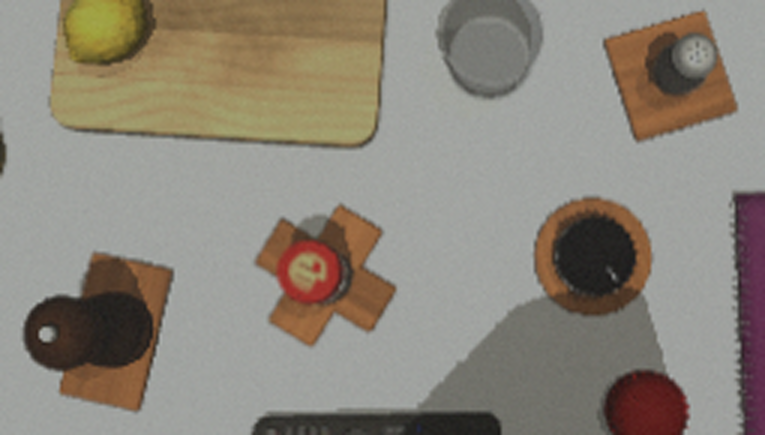

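View pics/sc.png

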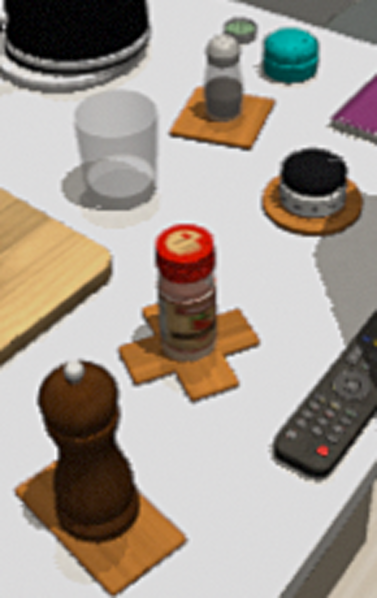

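The crops show the mill's knob at top (106,241) and scene (204,262), and the jar's cap at (193,220) and (247,213). The shaker's dome is at (321,148) and (261,137), and the timer's black top at (288,215) and (296,185). The timer with the white lower part and black top on the round mat is the one meant, because the others are red and turquoise.

Run:
```python
from h import *
F=dict(mill=((105.7,241),(203.5,261.9),.158),jar=((193,220),(246.9,213.5),.114),shaker=((321,148.3),(261.2,137.3),.098),timer=((288.3,215),(295.8,184.6),.052))
for k,(a,b,z) in F.items():
    x,g=tri(a,b);print(k,x.round(4),"gap",g.round(4),"top@z",plane("top",[a],z).round(4),"scene@z",plane("scene",[b],z).round(4))
def mats(n,boxes,img):
    h=cv2.cvtColor(img,cv2.COLOR_BGR2HSV);m=cv2.inRange(h,(7,85,45),(20,255,255))
    for k,(x0,x1,y0,y1) in boxes.items():
        q=np.zeros_like(m);q[y0:y1,x0:x1]=m[y0:y1,x0:x1];q=cv2.morphologyEx(q,cv2.MORPH_OPEN,np.ones((2,2)))
        p=plane(n,np.argwhere(q>0)[:,::-1],.008);f=np.float32(p*1000)
        if k=="round": print(n,k,np.round(cv2.minEnclosingCircle(f),1).tolist() if 0 else cv2.minEnclosingCircle(f))
        else: print(n,k,cv2.minAreaRect(f))
mats("top",dict(oblong=(108,152,208,270),cross=(172,226,195,250),round=(264,312,190,240),square=(286,340,130,180)),cv2.imread("pics/top0.png"))
mats("scene",dict(cross=(216,280,236,280),round=(270,320,180,212),square=(236,285,152,180)),cv2.imread("pics/scene0.png"))
# board corners, z by triangulation of right-near corner; board top polygon in top view
print("board", [tri((217,177),(217,216))], plane("top",[(219,109),(217,178),(108,174),(111,104)],.022).round(3))
print("mill foot",plane("top",[(127,239)],.03))
print("glass",tri((253,126),(220,157)))
from scipy.spatial.transform import Rotation as R
print(R.from_rotvec(arm.read_state()["tool_rot"]).as_matrix().round(3))
```

```text
mill [0.4268 0.2464 0.1526] gap 0.0002 top@z [[0.427  0.2445]] scene@z [[0.4231 0.2498]]
jar [0.466  0.0787 0.111 ] gap 0.0019 top@z [[0.4667 0.0788]] scene@z [[0.463  0.0809]]
shaker [ 0.6201 -0.2005  0.0891] gap 0.0002 top@z [[ 0.6182 -0.1984]] scene@z [[ 0.6116 -0.1882]]
timer [ 0.4758 -0.1295  0.0431] gap 0.0011 top@z [[ 0.4759 -0.1281]] scene@z [[ 0.4698 -0.1196]]
top oblong ((425.301025390625, 251.0799102783203), (83.13243103027344, 112.57427978515625), 77.09355926513672)
top cross ((464.43792724609375, 77.43507385253906), (98.95686340332031, 98.13652801513672), 12.321151733398438)
top round ((475.3341064453125, -133.74063110351562), 46.23884582519531)
top square ((620.3934936523438, -201.267578125), (86.45472717285156, 86.70329284667969), 16.176992416381836)
scene cross ((461.5367126464844, 91.32206726074219), (119.6795425415039, 109.88737487792969), 38.50992202758789)
scene round ((471.2012023925781, -124.75927734375), 47.869728088378906)
scene square ((615.7247314453125, -193.4490966796875), (86.05052947998047, 90.668212890625), 15.847593307495117)
board [(array([0.57425416, 0.03643199, 0.01945535]), np.float64(0.010247240310866572))] [[0.735 0.027]
 [0.567 0.033]
 [0.581 0.29 ]
 [0.752 0.287]]
mill foot [[0.42856107 0.2408644 ]]
glass (array([ 0.65734517, -0.05793167,  0.09810042]), np.float64(0.027879757465753073))
[[ 0.974  0.226 -0.   ]
 [ 0.226 -0.974  0.001]
 [-0.    -0.001 -1.   ]]
```

Emit:
carry_out(
  rotation=[
    [0,0,1],
    [0,0,1],
    [0,0,0.61],
  ],
  offset=[
    [0,0,0],
    [0,0,0],
    [0,0,0],
  ],
  hand=[9.1,9.1,9.1],
  newtons=15,
)

```text
time: 0.35
ee_pos: [0.1411, -0.6086, 0.2141]
tool_rot: [-3.141, 0.007, 0.0]
ft_force: [0.8, 0.2, -0.1]
grip_width: 0.0907
grip_force: 0.0
```

Emit:
carry_out(
  rotation=[
    [0,0,0],
    [0,0,0],
    [0,0,0],
    [0,0,0],
    [0,0,0],
  ],
  offset=[
    [2.2,-3.2,0],
    [2.2,-3.2,0],
    [2.2,-3.2,0],
    [2.2,-3.2,0],
    [2.2,-3.2,0],
  ],
  hand=[9.1,9.1,9.1,9.1,9.1],
)

```text
time: 0.77
ee_pos: [0.2516, -0.4471, 0.2143]
tool_rot: [-3.141, 0.001, 0.0]
ft_force: [0.2, -0.4, -0.6]
grip_width: 0.0911
grip_force: 0.0
```

Run:
```python
from h import *
g=lambda L:np.array(L)/3+[90,130]
for k,L in dict(oblong=[(93,252),(172,268),(138,410),(60,393)],cross=[(343,205),(383,230),(396,289),(373,332),(311,346),(269,322),(257,262),(283,219)],square=[(605,40),(706,11),(737,110),(638,141)]).items():
    p=plane("top",g(L),.008);print(k,p.mean(0).round(4),np.linalg.norm(p-np.roll(p,-1,0),axis=1).round(3))
```

```text
oblong [0.4255 0.2438] [0.064 0.113 0.063 0.113]
cross [0.4657 0.0779] [0.037 0.048 0.038 0.05  0.038 0.048 0.039 0.049]
square [ 0.6218 -0.2007] [0.087 0.085 0.085 0.086]
```

Emit:
carry_out(
  rotation=[
    [0,0,0],
    [0,0,0],
    [0,0,0],
    [0,0,0],
    [0,0,0],
  ],
  offset=[
    [2.24,-3.18,0],
    [2.24,-3.18,0],
    [2.24,-3.18,0],
    [2.24,-3.18,0],
    [2.24,-3.18,0],
  ],
  hand=[9.1,9.1,9.1,9.1,9.1],
)

```text
time: 1.18
ee_pos: [0.3636, -0.2881, 0.2145]
tool_rot: [-3.142, 0.0, 0.0]
ft_force: [0.2, -1.0, 1.0]
grip_width: 0.0908
grip_force: 0.0
```

Emit:
carry_out(
  rotation=[
    [0,0,0],
    [0,0,0],
    [0,0,0],
    [0,0,0],
    [0,0,0],
  ],
  offset=[
    [2.24,-3.18,0],
    [2.24,-3.18,0],
    [2.24,-3.18,0],
    [2.24,-3.18,0],
    [2.24,-3.18,0],
  ],
  hand=[9.1,9.1,9.1,9.1,9.1],
)

```text
time: 1.6
ee_pos: [0.4757, -0.129, 0.2145]
tool_rot: [3.142, 0.0, -0.0]
ft_force: [-0.2, 0.3, 0.6]
grip_width: 0.0912
grip_force: 0.0
```

Emit:
carry_out(
  rotation=[
    [0,0,0],
    [0,0,0],
    [0,0,0],
    [0,0,0],
    [0,0,0],
  ],
  offset=[
    [0,0,4],
    [0,0,4],
    [0,0,4],
    [0,0,1.5],
    [0,0,0],
  ],
  hand=[9.1,9.1,9.1,9.1,9.1],
)

```text
time: 2.02
ee_pos: [0.472, -0.1298, 0.0758]
tool_rot: [-3.14, -0.001, 0.011]
ft_force: [-1.5, -0.5, -0.6]
grip_width: 0.091
grip_force: 0.0
```

Run:
```python
from h import *
s=arm.snapshot("scene")[...,::-1];t=arm.snapshot("top")[...,::-1]
cv2.imwrite("pics/s1.png",s);cv2.imwrite("pics/t1.png",t)
c=np.hstack([cv2.resize(s[110:230,240:350],(385,420)),cv2.resize(t[150:270,235:345],(385,420))])
cv2.imwrite("pics/c1.png",c);x=arm.read_state();print(x["ee_pos"])
for dy in(-.046,0,.046):
  for n in C:
    k=C[n];K=np.array([[k["fx"],0,k["cx"]],[0,k["fy"],k["cy"]],[0,0,1]])
    print(n,dy,cv2.projectPoints((x["ee_pos"]+[0,dy,0])[None],cv2.Rodrigues(np.array(k["R"]))[0],np.array(k["t"]),K,np.array(k["dist_coeffs"]))[0].ravel().round(1))
```

```text
[ 0.47495013 -0.13080703  0.07952513]
scene -0.046 [306.6 162.3]
top -0.046 [312.  214.4]
scene 0 [296.8 171.8]
top 0 [291.2 214.9]
scene 0.046 [286.4 181.9]
top 0.046 [270.2 215.3]
```

View pics/c1.png

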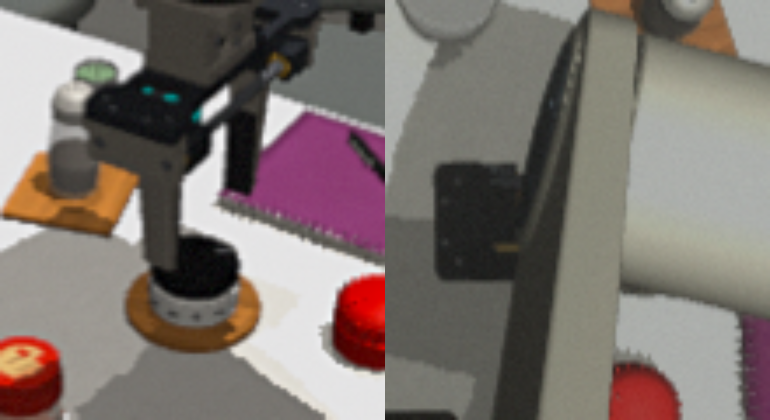

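The crop shows the open fingers above the black-topped timer, with the near tip at scene (287,186) and the far one at (308,164). These lie 3–4 px below the projections, so the scene camera is biased low (about 6 mm). I trust the top view and the text's heights.

Emit:
carry_out(
  rotation=[
    [0,0,0],
    [0,0,0],
    [0,0,0],
    [0,0,0],
    [0,0,0],
  ],
  offset=[
    [0.1,-0.2,2.2],
    [0,0,2],
    [0,0,1.5],
    [0,0,0.7],
    [0,0,0],
  ],
  hand=[9.1,9.1,9.1,9.1,9.1],
)

```text
time: 2.53
ee_pos: [0.4765, -0.1291, 0.0159]
tool_rot: [3.142, -0.0, 0.0]
ft_force: [-0.4, 0.8, 0.5]
grip_width: 0.0909
grip_force: 0.0
```

Emit:
carry_out(
  rotation=[
    [0,0,0],
    [0,0,0],
    [0,0,0],
    [0,0,0],
    [0,0,0],
  ],
  offset=[
    [0,0,0],
    [0,0,0],
    [0,0,0],
    [0,0,0],
    [0,0,0],
  ],
  hand=[8,7,6.5,6,5.5],
  newtons=15,
)

```text
time: 2.95
ee_pos: [0.4768, -0.1292, 0.0163]
tool_rot: [3.141, 0.0, 0.002]
ft_force: [-0.8, 0.2, 6.8]
grip_width: 0.0615
grip_force: 15.0
```

Emit:
carry_out(
  rotation=[
    [0,0,0],
    [0,0,0],
    [0,0,0],
    [0,0,0],
  ],
  offset=[
    [0,0,0],
    [0,0,0],
    [0,0,0],
    [0,0,0],
  ],
  hand=[5.5,5.5,5,5],
)

```text
time: 3.28
ee_pos: [0.4768, -0.1291, 0.0163]
tool_rot: [3.141, 0.0, 0.002]
ft_force: [-1.4, -2.3, 8.0]
grip_width: 0.0619
grip_force: 15.0
```

Emit:
carry_out(
  rotation=[
    [0,0,0],
    [0,0,0],
    [0,0,0],
    [0,0,0],
    [0,0,0],
  ],
  offset=[
    [0,0,-1.5],
    [0,0,-3.5],
    [0,0,-4],
    [0,0,-4],
    [0,0,-2.5],
  ],
  hand=[5,5,5,5,5],
)

```text
time: 3.7
ee_pos: [0.477, -0.129, 0.1743]
tool_rot: [3.141, 0.0, 0.005]
ft_force: [1.5, -0.5, -0.9]
grip_width: 0.0616
grip_force: 15.0
```

Emit:
carry_out(
  rotation=[
    [0,0,0],
    [0,0,0],
    [0,0,0],
    [0,0,0],
    [0,0,0],
  ],
  offset=[
    [1,-1.5,0],
    [2,-2.6,0],
    [2.3,-3,0],
    [2.3,-3,0],
    [2.3,-3,0],
  ],
  hand=[5,5,5,5,5],
)

```text
time: 4.12
ee_pos: [0.5757, 0.0036, 0.1708]
tool_rot: [-3.142, 0.001, -0.0]
ft_force: [0.7, -0.5, -1.6]
grip_width: 0.0614
grip_force: 15.0
```

Emit:
carry_out(
  rotation=[
    [0,0,0],
    [0,0,0],
    [0,0,0],
    [0,0,0],
    [0,0,0],
  ],
  offset=[
    [2.3,-3,0],
    [2.3,-3,0],
    [2,-2.6,0],
    [1.4,-1.7,0],
    [0,0,0],
  ],
  hand=[5,5,5,5,5],
)

```text
time: 4.53
ee_pos: [0.6572, 0.1088, 0.1702]
tool_rot: [-3.14, -0.004, -0.002]
ft_force: [-0.6, -0.3, -1.5]
grip_width: 0.0614
grip_force: 15.0
```

Emit:
carry_out(
  rotation=[
    [0,0,0],
    [0,0,0],
    [0,0,0],
    [0,0,0],
    [0,0,0],
  ],
  offset=[
    [0,0,2],
    [0,0,3.5],
    [0,0,3.5],
    [0,0,2],
    [0,0,0.5],
  ],
  hand=[5,5,5,5,5],
)

```text
time: 4.95
ee_pos: [0.6515, 0.1041, 0.0513]
tool_rot: [3.14, -0.0, -0.011]
ft_force: [-1.2, 0.2, -1.5]
grip_width: 0.0615
grip_force: 15.0
```

Emit:
carry_out(
  rotation=[
    [0,0,0],
    [0,0,0],
    [0,0,0],
    [0,0,0],
    [0,0,0],
  ],
  offset=[
    [0,0,0],
    [0,0,0.8],
    [0,0,0.5],
    [0,0,0.3],
    [0,0,0],
  ],
  hand=[5,5,5,5,5],
)

```text
time: 5.37
ee_pos: [0.6552, 0.1051, 0.0398]
tool_rot: [-3.142, 0.0, -0.001]
ft_force: [-0.2, 0.0, -1.3]
grip_width: 0.0614
grip_force: 15.0
```

Emit:
carry_out(
  rotation=[
    [0,0,0],
    [0,0,0],
    [0,0,0],
    [0,0,0],
    [0,0,0],
  ],
  offset=[
    [0,0,0.1],
    [0,0,0.1],
    [0,0,0.1],
    [0,0,0.1],
    [0,0,0],
  ],
  hand=[5,5,5,5,5],
)

```text
time: 5.78
ee_pos: [0.6551, 0.1052, 0.0355]
tool_rot: [3.142, 0.0, -0.0]
ft_force: [0.5, -0.6, -1.3]
grip_width: 0.0612
grip_force: 15.0
```

Emit:
carry_out(
  rotation=[
    [0,0,0],
    [0,0,0],
    [0,0,0],
    [0,0,0],
    [0,0,0],
  ],
  offset=[
    [0,0,0.1],
    [0,0,0.1],
    [0,0,0.1],
    [0,0,0.1],
    [0,0,0],
  ],
  hand=[5,5,5,5,5],
)

```text
time: 6.2
ee_pos: [0.655, 0.1051, 0.0313]
tool_rot: [3.142, -0.0, -0.001]
ft_force: [0.5, 0.2, -0.2]
grip_width: 0.0617
grip_force: 15.0
```

Emit:
carry_out(
  rotation=[
    [0,0,0],
    [0,0,0],
    [0,0,0],
    [0,0,0],
  ],
  offset=[
    [0,0,0.05],
    [0,0,0.05],
    [0,0,0],
    [0,0,0],
  ],
  hand=[5,5,5,5],
)

```text
time: 6.53
ee_pos: [0.6551, 0.1052, 0.0306]
tool_rot: [3.142, 0.0, 0.0]
ft_force: [0.1, 0.1, -1.6]
grip_width: 0.0619
grip_force: 15.0
```

Emit:
carry_out(
  rotation=[
    [0,0,0],
    [0,0,0],
    [0,0,0],
    [0,0,0],
  ],
  offset=[
    [0,0,0.05],
    [0,0,0.05],
    [0,0,0.05],
    [0,0,0],
  ],
  hand=[5,5,5,5],
)

```text
time: 6.87
ee_pos: [0.6552, 0.1052, 0.03]
tool_rot: [-3.142, -0.0, -0.0]
ft_force: [-3.8, -0.3, 7.3]
grip_width: 0.0615
grip_force: 15.0
```

Emit:
carry_out(
  rotation=[
    [0,0,0],
    [0,0,0],
    [0,0,0],
    [0,0,0],
    [0,0,0],
  ],
  offset=[
    [0,0,0],
    [0,0,0],
    [0,0,0],
    [0,0,-0.5],
    [0,0,-2],
  ],
  hand=[6.5,7.5,9.1,9.1,9.1],
)

```text
time: 7.28
ee_pos: [0.6529, 0.1048, 0.0516]
tool_rot: [3.141, 0.0, -0.008]
ft_force: [-0.6, -0.0, -0.5]
grip_width: 0.0892
grip_force: 0.0
```

Emit:
carry_out(
  rotation=[
    [0,0,0],
    [0,0,0],
    [0,0,0],
    [0,0,0],
    [0,0,0],
  ],
  offset=[
    [0,0,-3.5],
    [0,0,-4],
    [0,0,-4],
    [0,0,-3],
    [0,0,0],
  ],
  hand=[9.1,9.1,9.1,9.1,9.1],
)

```text
time: 7.7
ee_pos: [0.6589, 0.1057, 0.207]
tool_rot: [-3.14, -0.0, -0.017]
ft_force: [0.5, -0.3, -0.2]
grip_width: 0.0908
grip_force: 0.0
```

Emit:
carry_out(
  rotation=[
    [0,0,0],
    [0,0,0],
    [0,0,0],
    [0,0,0],
    [0,0,0],
  ],
  offset=[
    [-2.28,-1.4,0],
    [-2.28,-1.4,0],
    [-2.28,-1.4,0],
    [-2.28,-1.4,0],
    [-2.28,-1.4,0],
  ],
  hand=[9.1,9.1,9.1,9.1,9.1],
)

```text
time: 8.12
ee_pos: [0.5398, 0.1755, 0.1988]
tool_rot: [-3.142, 0.0, 0.0]
ft_force: [-0.1, 0.5, -0.1]
grip_width: 0.0911
grip_force: 0.0
```

Emit:
carry_out(
  rotation=[
    [0,0,0],
    [0,0,0],
    [0,0,0],
    [0,0,0],
    [0,0,0],
  ],
  offset=[
    [-2.28,-1.4,0],
    [-2.28,-1.4,0],
    [-2.28,-1.4,0],
    [-2.28,-1.4,0],
    [-2.28,-1.4,0],
  ],
  hand=[9.1,9.1,9.1,9.1,9.1],
)

```text
time: 8.53
ee_pos: [0.4258, 0.2455, 0.1989]
tool_rot: [3.142, -0.0, -0.0]
ft_force: [-0.1, 0.1, -0.7]
grip_width: 0.0911
grip_force: 0.0
```

Emit:
carry_out(
  rotation=[
    [0,0,0],
    [0,0,0],
    [0,0,0],
  ],
  offset=[
    [0,0,0],
    [0,0,0],
    [0,0,0],
  ],
  hand=[9.1,9.1,9.1],
)

```text
time: 8.78
ee_pos: [0.4276, 0.2452, 0.1992]
tool_rot: [-3.142, -0.001, -0.001]
ft_force: [0.4, -0.5, 0.5]
grip_width: 0.0913
grip_force: 0.0
```

Emit:
carry_out(
  rotation=[
    [0,0,0],
    [0,0,0],
    [0,0,0],
    [0,0,0],
    [0,0,0],
  ],
  offset=[
    [0,0,2],
    [0,0,2.5],
    [0,0,2.5],
    [0,0,1.6],
    [0,0,0],
  ],
  hand=[9.1,9.1,9.1,9.1,9.1],
)

```text
time: 9.2
ee_pos: [0.4261, 0.2434, 0.11]
tool_rot: [3.139, -0.002, -0.007]
ft_force: [-0.6, -0.2, 1.6]
grip_width: 0.0909
grip_force: 0.0
```

Emit:
carry_out(
  rotation=[
    [0,0,0],
    [0,0,0],
    [0,0,0],
    [0,0,0],
    [0,0,0],
  ],
  offset=[
    [0,0,0],
    [0,0,0],
    [0,0,0],
    [0,0,0],
    [0,0,0],
  ],
  hand=[8,7,6.2,5.8,5.6],
)

```text
time: 9.62
ee_pos: [0.4278, 0.2454, 0.114]
tool_rot: [-3.141, 0.0, -0.002]
ft_force: [0.3, 0.7, -0.0]
grip_width: 0.0597
grip_force: 0.0
```

Emit:
carry_out(
  rotation=[
    [0,0,0],
    [0,0,0],
    [0,0,0],
    [0,0,0],
    [0,0,0],
  ],
  offset=[
    [0,0,0],
    [0,0,0],
    [0,0,0],
    [0,0,0],
    [0,0,0],
  ],
  hand=[5.4,5.2,5,4.8,4.5],
)

```text
time: 10.03
ee_pos: [0.4272, 0.2452, 0.1132]
tool_rot: [-3.141, -0.0, -0.0]
ft_force: [-0.6, -0.4, 2.0]
grip_width: 0.0478
grip_force: 15.0
```

Emit:
carry_out(
  rotation=[
    [0,0,0],
    [0,0,0],
  ],
  offset=[
    [0,0,0],
    [0,0,0],
  ],
  hand=[4.4,4.4],
)

```text
time: 10.2
ee_pos: [0.4272, 0.2452, 0.1132]
tool_rot: [-3.141, -0.0, -0.0]
ft_force: [-0.6, 0.4, 2.8]
grip_width: 0.0474
grip_force: 15.0
```

Run:
```python
from h import *
s=arm.snapshot("scene")[...,::-1]
cv2.imwrite("pics/s2.png",cv2.resize(s[90:384,60:340],None,fx=2,fy=2));print(arm.read_state()["grip_width"],arm.read_state()["grip_force"])
```

```text
0.047602580772980366 14.993916908636038
```

View pics/s2.png

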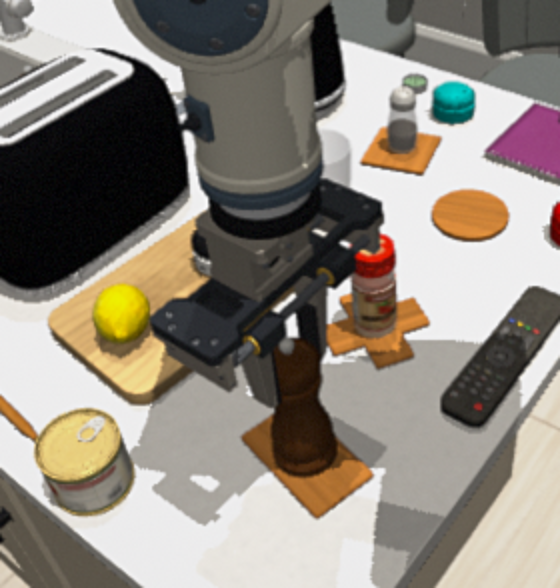

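The scene crop shows the fingers round the mill's head at (295,350), the mill upright, the timer partly hidden on the board, and the round mat empty. I'll lift gently.

Emit:
carry_out(
  rotation=[
    [0,0,0],
    [0,0,0],
    [0,0,0],
    [0,0,0],
    [0,0,0],
  ],
  offset=[
    [0,0,0],
    [0,0,-0.3],
    [0,0,-0.6],
    [0,0,-0.9],
    [0,0,-1],
  ],
  hand=[4.2,4.2,4.2,4.2,4.2],
  newtons=25,
)

```text
time: 10.67
ee_pos: [0.4268, 0.245, 0.1416]
tool_rot: [3.141, 0.0, -0.001]
ft_force: [0.6, -0.5, -1.2]
grip_width: 0.0469
grip_force: 25.0
```

Emit:
carry_out(
  rotation=[
    [0,0,0],
    [0,0,0],
    [0,0,0],
  ],
  offset=[
    [0,0,-0.5],
    [0,0,0],
    [0,0,0],
  ],
  hand=[4.2,4.2,4.2],
)

```text
time: 10.92
ee_pos: [0.4274, 0.2453, 0.1467]
tool_rot: [-3.141, -0.0, -0.002]
ft_force: [-0.9, 0.8, -2.1]
grip_width: 0.0468
grip_force: 25.0
```

Run:
```python
from h import *
s=arm.snapshot("scene")[...,::-1]
cv2.imwrite("pics/s3.png",cv2.resize(s[230:350,150:270],None,fx=4,fy=4));print(arm.read_state()["ee_pos"],arm.read_state()["grip_width"],arm.read_state()["ft_force"],arm.read_state()["ft_torque"])
```

```text
[0.42712293 0.24514029 0.14624004] 0.04686868594395112 [ 0.38606807  0.85350622 -2.84643415] [ 0.00542873  0.04864393 -0.00529421]
```

View pics/s3.png

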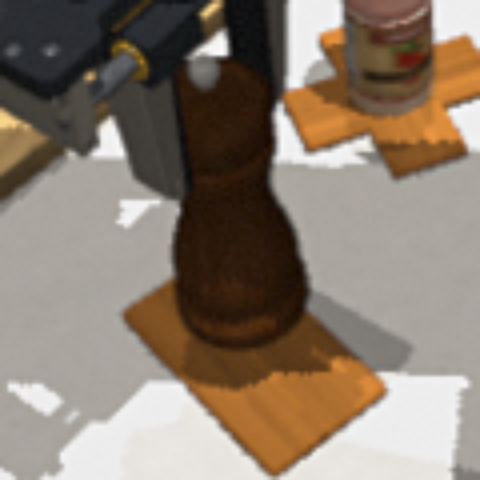

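The crop shows the mill lifted clear of the oblong mat and hanging upright. I carry it high over the jar to the round mat.

Emit:
carry_out(
  rotation=[
    [0,0,0],
    [0,0,0],
    [0,0,0],
    [0,0,0],
    [0,0,0],
  ],
  offset=[
    [0,0,-1],
    [0,0,-2],
    [0,0,-3],
    [0,0,-3],
    [0,0,-2],
  ],
  hand=[4.2,4.2,4.2,4.2,4.2],
)

```text
time: 11.38
ee_pos: [0.4275, 0.2454, 0.259]
tool_rot: [-3.141, 0.0, -0.002]
ft_force: [0.9, 0.8, -2.2]
grip_width: 0.0475
grip_force: 25.0
```

Emit:
carry_out(
  rotation=[
    [0,0,0],
    [0,0,0],
    [0,0,0],
    [0,0,0],
    [0,0,0],
  ],
  offset=[
    [0,0,0],
    [0.1,0.7,0],
    [0.2,1.4,0],
    [0.3,2,0],
    [0.3,2.5,0],
  ],
  hand=[4.2,4.2,4.2,4.2,4.2],
)

```text
time: 11.8
ee_pos: [0.435, 0.1782, 0.254]
tool_rot: [3.141, 0.002, -0.005]
ft_force: [-0.7, -0.4, -0.7]
grip_width: 0.047
grip_force: 25.0
```

Emit:
carry_out(
  rotation=[
    [0,0,0],
    [0,0,0],
    [0,0,0],
    [0,0,0],
    [0,0,0],
  ],
  offset=[
    [0.3,2.5,0],
    [0.3,2.5,0],
    [0.3,2.5,0],
    [0.3,2.5,0],
    [0.3,2.5,0],
  ],
  hand=[4.2,4.2,4.2,4.2,4.2],
)

```text
time: 12.22
ee_pos: [0.4496, 0.0524, 0.2541]
tool_rot: [3.141, 0.0, -0.005]
ft_force: [-0.1, 0.6, -2.5]
grip_width: 0.0473
grip_force: 25.0
```

Emit:
carry_out(
  rotation=[
    [0,0,0],
    [0,0,0],
    [0,0,0],
    [0,0,0],
    [0,0,0],
  ],
  offset=[
    [0.3,2.5,0],
    [0.4,2.5,0],
    [0.4,2.5,0],
    [0.4,2.5,0],
    [0.4,2.5,0],
  ],
  hand=[4.2,4.2,4.2,4.2,4.2],
)

```text
time: 12.63
ee_pos: [0.4686, -0.0723, 0.254]
tool_rot: [-3.141, 0.0, 0.006]
ft_force: [0.5, 0.3, -2.9]
grip_width: 0.0472
grip_force: 25.0
```

Emit:
carry_out(
  rotation=[
    [0,0,0],
    [0,0,0],
    [0,0,0],
    [0,0,0],
    [0,0,0],
  ],
  offset=[
    [0.2,2.5,0],
    [0.2,2,0],
    [0.1,1.4,0],
    [0,0.4,0],
    [0,0,0],
  ],
  hand=[4.2,4.2,4.2,4.2,4.2],
)

```text
time: 13.05
ee_pos: [0.4739, -0.1345, 0.2544]
tool_rot: [-3.141, 0.003, 0.005]
ft_force: [-0.1, -0.2, -2.0]
grip_width: 0.0472
grip_force: 25.0
```

Emit:
carry_out(
  rotation=[
    [0,0,0],
    [0,0,0],
    [0,0,0],
    [0,0,0],
    [0,0,0],
  ],
  offset=[
    [0,0,1],
    [0,0,2],
    [0,0,2.5],
    [0,0,2.5],
    [0,0,2],
  ],
  hand=[4.2,4.2,4.2,4.2,4.2],
)

```text
time: 13.47
ee_pos: [0.4738, -0.1324, 0.1535]
tool_rot: [-3.141, -0.002, 0.003]
ft_force: [-1.1, 0.2, -1.4]
grip_width: 0.0471
grip_force: 25.0
```

Emit:
carry_out(
  rotation=[
    [0,0,0],
    [0,0,0],
    [0,0,0],
    [0,0,0],
    [0,0,0],
  ],
  offset=[
    [0,0,1.5],
    [0,0,1],
    [0,0,0.5],
    [0,0,0.3],
    [0,0,0],
  ],
  hand=[4.2,4.2,4.2,4.2,4.2],
)

```text
time: 13.88
ee_pos: [0.4751, -0.1335, 0.1229]
tool_rot: [-3.141, -0.001, 0.0]
ft_force: [0.1, 0.5, -1.8]
grip_width: 0.0466
grip_force: 25.0
```

Run:
```python
from h import *
s=arm.snapshot("scene")[...,::-1]
cv2.imwrite("pics/s4.png",cv2.resize(s[120:230,240:350],None,fx=4,fy=4));print(arm.read_state()["ee_pos"])
```

```text
[ 0.47543416 -0.13366908  0.12341812]
```

View pics/s4.png

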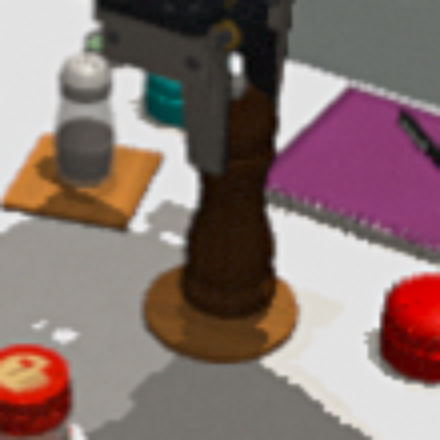

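The crop shows the mill held upright 10 mm above the round mat. Its foot is at about (231,290) against the mat centre at (221,311), roughly 5 mm towards −y. I shift 3 mm in +y and lower it.

Emit:
carry_out(
  rotation=[
    [0,0,0],
    [0,0,0],
    [0,0,0],
    [0,0,0],
    [0,0,0],
  ],
  offset=[
    [0,-0.3,0.2],
    [0,0,0.2],
    [0,0,0.2],
    [0,0,0.1],
    [0,0,0],
  ],
  hand=[4.2,4.2,4.2,4.2,4.2],
)

```text
time: 14.35
ee_pos: [0.475, -0.1308, 0.116]
tool_rot: [-3.142, -0.0, 0.0]
ft_force: [-0.2, -0.7, -1.1]
grip_width: 0.0474
grip_force: 25.0
```

Emit:
carry_out(
  rotation=[
    [0,0,0],
    [0,0,0],
    [0,0,0],
    [0,0,0],
    [0,0,0],
  ],
  offset=[
    [0,0,0.1],
    [0,0,0.1],
    [0,0,0.05],
    [0,0,0],
    [0,0,0],
  ],
  hand=[4.2,4.2,4.2,4.2,4.2],
)

```text
time: 14.77
ee_pos: [0.4751, -0.1308, 0.1136]
tool_rot: [-3.142, -0.0, 0.0]
ft_force: [-0.4, 0.2, -2.4]
grip_width: 0.0475
grip_force: 25.0
```

Emit:
carry_out(
  rotation=[
    [0,0,0],
    [0,0,0],
    [0,0,0],
    [0,0,0],
  ],
  offset=[
    [0,0,0.05],
    [0,0,0.05],
    [0,0,0],
    [0,0,0],
  ],
  hand=[4.2,4.2,4.2,4.2],
)

```text
time: 15.1
ee_pos: [0.4757, -0.1309, 0.1132]
tool_rot: [3.141, -0.0, 0.002]
ft_force: [-0.4, 0.6, 4.7]
grip_width: 0.047
grip_force: 25.0
```

Emit:
carry_out(
  rotation=[
    [0,0,0],
    [0,0,0],
    [0,0,0],
    [0,0,0],
    [0,0,0],
  ],
  offset=[
    [0,0,0],
    [0,0,0],
    [0,0,0],
    [0,0,0],
    [0,0,0],
  ],
  hand=[5,5.5,6.5,7.5,9.1],
  newtons=15,
)

```text
time: 15.52
ee_pos: [0.4751, -0.1308, 0.1125]
tool_rot: [-3.142, -0.0, 0.0]
ft_force: [-0.2, -0.4, -0.2]
grip_width: 0.073
grip_force: 0.0
```

Emit:
carry_out(
  rotation=[
    [0,0,0],
    [0,0,0],
    [0,0,0],
    [0,0,0],
    [0,0,0],
  ],
  offset=[
    [0,0,0],
    [0,0,-1],
    [0,0,-2],
    [0,0,-3.5],
    [0,0,-3],
  ],
  hand=[9.1,9.1,9.1,9.1,9.1],
)

```text
time: 15.93
ee_pos: [0.4747, -0.1307, 0.2093]
tool_rot: [-3.141, -0.0, 0.001]
ft_force: [0.3, -0.0, -0.0]
grip_width: 0.0909
grip_force: 0.0
```

Emit:
carry_out(
  rotation=[
    [0,0,0],
    [0,0,0],
    [0,0,0],
    [0,0,0],
    [0,0,0],
  ],
  offset=[
    [0,0,-0.5],
    [2,-2.6,0],
    [2,-2.6,0],
    [2,-2.6,0],
    [2,-2.6,0],
  ],
  hand=[9.1,9.1,9.1,9.1,9.1],
)

```text
time: 16.35
ee_pos: [0.5558, -0.0257, 0.2131]
tool_rot: [3.142, -0.001, 0.001]
ft_force: [1.0, -1.8, -0.6]
grip_width: 0.0913
grip_force: 0.0
```

Emit:
carry_out(
  rotation=[
    [0,0,0],
    [0,0,0],
    [0,0,0],
    [0,0,0],
    [0,0,0],
  ],
  offset=[
    [2,-2.6,0],
    [2,-2.6,0],
    [2,-2.6,0],
    [2,-2.6,0],
    [2,-2.8,0],
  ],
  hand=[9.1,9.1,9.1,9.1,9.1],
)

```text
time: 16.77
ee_pos: [0.6558, 0.1064, 0.2127]
tool_rot: [3.141, -0.0, -0.0]
ft_force: [0.7, -0.5, 0.7]
grip_width: 0.0911
grip_force: 0.0
```

Emit:
carry_out(
  rotation=[
    [0,0,0],
    [0,0,0],
    [0,0,0],
    [0,0,0],
    [0,0,0],
  ],
  offset=[
    [0,0,0],
    [0,0,2],
    [0,0,3.5],
    [0,0,3],
    [0,0,1.5],
  ],
  hand=[9.1,9.1,9.1,9.1,9.1],
)

```text
time: 17.18
ee_pos: [0.6526, 0.1045, 0.109]
tool_rot: [3.141, 0.0, -0.007]
ft_force: [-0.3, -0.0, -0.4]
grip_width: 0.0908
grip_force: 0.0
```

Run:
```python
from h import *
s=arm.snapshot("scene")[...,::-1];t=arm.snapshot("top")[...,::-1]
cv2.imwrite("pics/t5f.png",t);cv2.imwrite("pics/c5.png",np.hstack([cv2.resize(s[110:320,140:350],(420,420)),cv2.resize(t[130:270,210:350],(380,420))]));print(arm.read_state()["ee_pos"])
```

```text
[0.65242646 0.10438167 0.10944059]
```

View pics/c5.png

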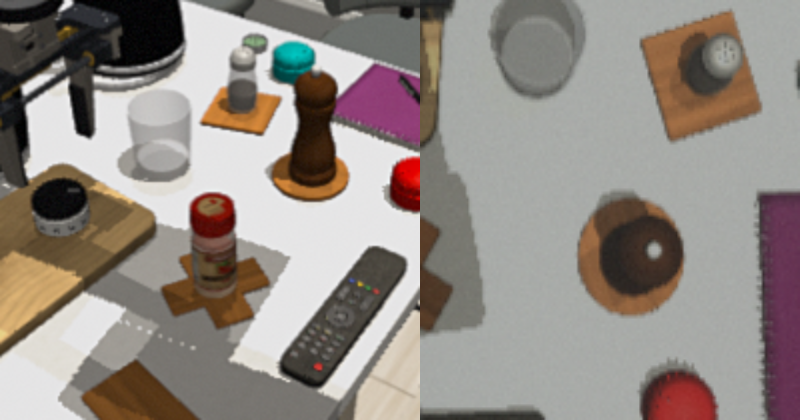

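The crop shows the mill standing upright on the round mat, its knob at top (296,222), and the timer on the board.

Emit:
carry_out(
  rotation=[
    [0,0,0],
    [0,0,0],
    [0,0,0],
    [0,0,0],
    [0,0,0],
  ],
  offset=[
    [0,0,0],
    [0,0,2.5],
    [0,0,3],
    [0,0,2],
    [0,0,0.4],
  ],
  hand=[9.1,9.1,9.1,9.1,9.1],
)

```text
time: 17.7
ee_pos: [0.6541, 0.1048, 0.0323]
tool_rot: [3.141, -0.0, -0.003]
ft_force: [-0.9, -0.2, 0.3]
grip_width: 0.0915
grip_force: 0.0
```

Emit:
carry_out(
  rotation=[
    [0,0,0],
    [0,0,0],
    [0,0,0],
    [0,0,0],
    [0,0,0],
  ],
  offset=[
    [0,0,0],
    [0,0,0],
    [0,0,0],
    [0,0,0],
    [0,0,0],
  ],
  hand=[9.1,8,7,6.5,6],
)

```text
time: 18.12
ee_pos: [0.656, 0.1053, 0.0351]
tool_rot: [-3.141, -0.0, -0.003]
ft_force: [-0.3, 1.4, -0.3]
grip_width: 0.0664
grip_force: 0.0
```

Emit:
carry_out(
  rotation=[
    [0,0,0],
    [0,0,0],
    [0,0,0],
    [0,0,0],
    [0,0,0],
  ],
  offset=[
    [0,0,0],
    [0,0,0],
    [0,0,0],
    [0,0,0],
    [0,0,0],
  ],
  hand=[5.5,5.5,5,5,5],
)

```text
time: 18.53
ee_pos: [0.6558, 0.1053, 0.0347]
tool_rot: [-3.141, -0.0, -0.002]
ft_force: [-0.8, 0.4, 5.9]
grip_width: 0.0617
grip_force: 15.0
```

Run:
```python
from h import *
print(plane("top",[(296.2,222.1)],.156))
```

```text
[[ 0.45719931 -0.12969582]]
```

Emit:
carry_out(
  rotation=[
    [0,0,0],
    [0,0,0],
    [0,0,0],
    [0,0,0],
    [0,0,0],
  ],
  offset=[
    [0,0,-1],
    [0,0,-2.5],
    [0,0,-3.5],
    [0,0,-2.5],
    [0,0,-1],
  ],
  hand=[5,5,5,5,5],
)

```text
time: 18.95
ee_pos: [0.6571, 0.1055, 0.1431]
tool_rot: [-3.141, -0.0, -0.008]
ft_force: [0.5, 0.1, -1.3]
grip_width: 0.0612
grip_force: 15.0
```

Emit:
carry_out(
  rotation=[
    [0,0,0],
    [0,0,0],
    [0,0,0],
    [0,0,0],
    [0,0,0],
  ],
  offset=[
    [-1,-0.6,0],
    [-2,-1.2,0],
    [-2.5,-1.5,0],
    [-2.5,-1.5,0],
    [-2.5,-1.5,0],
  ],
  hand=[5,5,5,5,5],
)

```text
time: 19.37
ee_pos: [0.5468, 0.1684, 0.1364]
tool_rot: [3.141, -0.001, -0.005]
ft_force: [-0.1, 0.2, -0.8]
grip_width: 0.0612
grip_force: 15.0
```

Emit:
carry_out(
  rotation=[
    [0,0,0],
    [0,0,0],
    [0,0,0],
    [0,0,0],
    [0,0,0],
  ],
  offset=[
    [-2.5,-1.5,0],
    [-2.5,-1.5,0],
    [-2.5,-1.5,0],
    [-2.5,-1.5,0],
    [-2.5,-1.5,0],
  ],
  hand=[5,5,5,5,5],
)

```text
time: 19.78
ee_pos: [0.4218, 0.243, 0.1368]
tool_rot: [3.14, -0.0, -0.005]
ft_force: [-0.3, 0.4, -1.9]
grip_width: 0.0611
grip_force: 15.0
```

Emit:
carry_out(
  rotation=[
    [0,0,0],
    [0,0,0],
    [0,0,0],
    [0,0,0],
    [0,0,0],
  ],
  offset=[
    [0,0,0],
    [0,0,1],
    [0,0,2.5],
    [0,0,3],
    [0,0,2],
  ],
  hand=[5,5,5,5,5],
)

```text
time: 20.2
ee_pos: [0.4241, 0.242, 0.0504]
tool_rot: [3.14, -0.0, -0.003]
ft_force: [-0.9, -0.4, -1.2]
grip_width: 0.0616
grip_force: 15.0
```

Emit:
carry_out(
  rotation=[
    [0,0,0],
    [0,0,0],
    [0,0,0],
    [0,0,0],
    [0,0,0],
  ],
  offset=[
    [0,0,1],
    [0,0,0.5],
    [0,0,0.5],
    [0,0,0],
    [0,0,0],
  ],
  hand=[5,5,5,5,5],
)

```text
time: 20.62
ee_pos: [0.4257, 0.2433, 0.034]
tool_rot: [-3.141, 0.0, -0.001]
ft_force: [-0.1, 0.1, -1.9]
grip_width: 0.0614
grip_force: 15.0
```

Run:
```python
from h import *
print(plane("top",[(296.2,213.3)],.156),arm.read_state()["ee_pos"])
```

```text
[[ 0.47460994 -0.13024417]] [0.42566378 0.24328667 0.03402109]
```

Mill confirmed at (0.475,−0.130). Lower the timer to its expected contact at z≈0.0207.

Emit:
carry_out(
  rotation=[
    [0,0,0],
    [0,0,0],
    [0,0,0],
    [0,0,0],
    [0,0,0],
  ],
  offset=[
    [0,0,0.4],
    [0,0,0.4],
    [0,0,0.2],
    [0,0,0.15],
    [0,0,0],
  ],
  hand=[5,5,5,5,5],
)

```text
time: 21.03
ee_pos: [0.425, 0.2431, 0.0219]
tool_rot: [3.141, 0.0, -0.0]
ft_force: [0.5, -0.6, -1.4]
grip_width: 0.0616
grip_force: 15.0
```

Emit:
carry_out(
  rotation=[
    [0,0,0],
    [0,0,0],
    [0,0,0],
    [0,0,0],
    [0,0,0],
  ],
  offset=[
    [0,0,0.05],
    [0,0,0.05],
    [0,0,0.05],
    [0,0,0.05],
    [0,0,0],
  ],
  hand=[5,5,5,5,5],
)

```text
time: 21.45
ee_pos: [0.4252, 0.2432, 0.0209]
tool_rot: [-3.141, -0.0, -0.0]
ft_force: [-3.5, -1.4, 12.3]
grip_width: 0.0612
grip_force: 15.0
```

Emit:
carry_out(
  rotation=[
    [0,0,0],
    [0,0,0],
    [0,0,0],
    [0,0,0],
    [0,0,0],
  ],
  offset=[
    [0,0,0],
    [0,0,0],
    [0,0,0],
    [0,0,0],
    [0,0,-1],
  ],
  hand=[6.5,7.5,9.1,9.1,9.1],
)

```text
time: 21.87
ee_pos: [0.4241, 0.2426, 0.0291]
tool_rot: [3.14, 0.0, -0.004]
ft_force: [-1.3, -0.2, -0.3]
grip_width: 0.0892
grip_force: 0.0
```

Emit:
carry_out(
  rotation=[
    [0,0,0],
    [0,0,0],
    [0,0,0],
    [0,0,0],
    [0,0,0],
  ],
  offset=[
    [0,0,-3],
    [0,0,-4],
    [0,0,-4],
    [0,0,-3],
    [0,0,-1],
  ],
  hand=[9.1,9.1,9.1,9.1,9.1],
)

```text
time: 22.28
ee_pos: [0.4272, 0.2443, 0.1854]
tool_rot: [-3.138, -0.0, -0.01]
ft_force: [1.6, 0.6, 0.9]
grip_width: 0.0914
grip_force: 0.0
```

Emit:
carry_out(
  rotation=[
    [0,0,0],
    [0,0,0],
    [0,0,0],
    [0,0,0],
    [0,0,0],
  ],
  offset=[
    [0.8,3.3,0],
    [0.8,3.3,0],
    [0.8,3.3,0],
    [0.8,3.3,0],
    [0.9,3.2,0],
  ],
  hand=[9.1,9.1,9.1,9.1,9.1],
)

```text
time: 22.7
ee_pos: [0.4656, 0.0775, 0.18]
tool_rot: [3.141, 0.001, -0.001]
ft_force: [0.7, 1.1, -0.6]
grip_width: 0.091
grip_force: 0.0
```

Emit:
carry_out(
  rotation=[
    [0,0,0],
    [0,0,0],
    [0,0,0],
  ],
  offset=[
    [0,0,0],
    [0,0,0],
    [0,0,0],
  ],
  hand=[9.1,9.1,9.1],
)

```text
time: 22.95
ee_pos: [0.4657, 0.0792, 0.1799]
tool_rot: [-3.141, 0.002, 0.001]
ft_force: [0.1, 0.4, 0.5]
grip_width: 0.091
grip_force: 0.0
```

Run:
```python
from h import *
s=arm.snapshot("scene")[...,::-1];t=arm.snapshot("top")[...,::-1]
cv2.imwrite("pics/t6f.png",t);cv2.imwrite("pics/c6.png",np.hstack([cv2.resize(s[140:340,150:300],(300,400)),cv2.resize(t[190:290,90:215],(500,400))]));print(arm.read_state()["ee_pos"])
```

```text
[0.46573655 0.07998162 0.17995724]
```

View pics/c6.png

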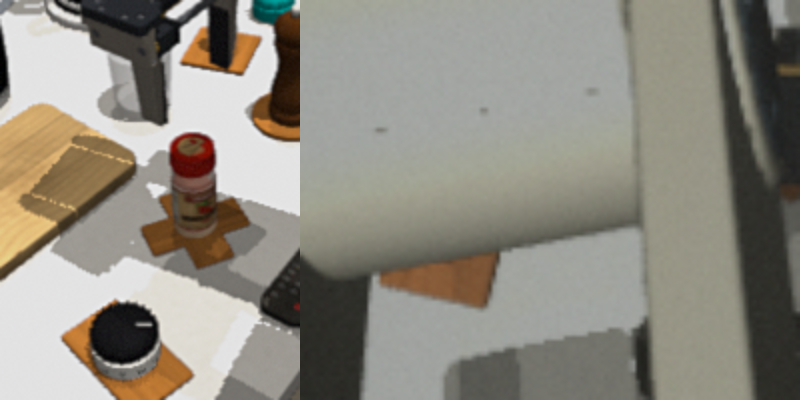

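The crop shows the timer standing centred on the oblong mat at crop (125,340), and the open fingers above the jar. I grasp the jar by its glass.

Emit:
carry_out(
  rotation=[
    [0,0,0],
    [0,0,0],
    [0,0,0],
    [0,0,0],
    [0,0,0],
  ],
  offset=[
    [0.1,0.1,2],
    [0,0,3],
    [0,0,3.2],
    [0,0,3],
    [0,0,1.5],
  ],
  hand=[9.1,9.1,9.1,9.1,9.1],
)

```text
time: 23.47
ee_pos: [0.465, 0.0791, 0.0502]
tool_rot: [3.141, 0.003, -0.005]
ft_force: [-1.3, 0.1, -0.2]
grip_width: 0.0912
grip_force: 0.0
```

Emit:
carry_out(
  rotation=[
    [0,0,0],
    [0,0,0],
    [0,0,0],
    [0,0,0],
    [0,0,0],
  ],
  offset=[
    [0,0,1],
    [0,0,0],
    [0,0,0],
    [0,0,0],
    [0,0,0],
  ],
  hand=[9.1,9.1,9.1,7.5,6],
)

```text
time: 23.88
ee_pos: [0.4681, 0.0785, 0.0443]
tool_rot: [-3.141, -0.001, -0.003]
ft_force: [-0.6, -0.4, -0.7]
grip_width: 0.0797
grip_force: 0.0
```

Emit:
carry_out(
  rotation=[
    [0,0,0],
    [0,0,0],
    [0,0,0],
    [0,0,0],
    [0,0,0],
  ],
  offset=[
    [0,0,0],
    [0,0,0],
    [0,0,0],
    [0,0,0],
    [0,0,0],
  ],
  hand=[5.5,5,4.6,4.3,4],
)

```text
time: 24.3
ee_pos: [0.4672, 0.0782, 0.0432]
tool_rot: [-3.141, 0.0, -0.0]
ft_force: [0.1, 2.6, 1.9]
grip_width: 0.0467
grip_force: 1.2
```

Emit:
carry_out(
  rotation=[
    [0,0,0],
    [0,0,0],
    [0,0,0],
  ],
  offset=[
    [0,0,0],
    [0,0,0],
    [0,0,0],
  ],
  hand=[3.7,3.5,3.5],
)

```text
time: 24.55
ee_pos: [0.4672, 0.0782, 0.0432]
tool_rot: [-3.142, 0.0, -0.0]
ft_force: [-0.5, 0.9, 3.3]
grip_width: 0.0438
grip_force: 15.0
```

Emit:
carry_out(
  rotation=[
    [0,0,0],
    [0,0,0],
    [0,0,0],
    [0,0,0],
    [0,0,0],
  ],
  offset=[
    [0,0,0],
    [0,0,0],
    [0,0,-0.5],
    [0,0,-1.5],
    [0,0,-2],
  ],
  hand=[3.5,3.5,3.5,3.5,3.5],
)

```text
time: 24.97
ee_pos: [0.4655, 0.0778, 0.0824]
tool_rot: [3.141, 0.0, -0.006]
ft_force: [0.4, 0.1, -1.3]
grip_width: 0.044
grip_force: 15.0
```

Emit:
carry_out(
  rotation=[
    [0,0,0],
    [0,0,0],
    [0,0,0],
    [0,0,0],
    [0,0,0],
  ],
  offset=[
    [0,0,-2.5],
    [0,0,-2],
    [0.8,-0.1,-1],
    [1.5,-0.2,0],
    [2,-0.3,0],
  ],
  hand=[3.5,3.5,3.5,3.5,3.5],
)

```text
time: 25.38
ee_pos: [0.5099, 0.084, 0.1391]
tool_rot: [3.142, 0.0, 0.001]
ft_force: [0.9, 1.4, -1.5]
grip_width: 0.0445
grip_force: 15.0
```

Emit:
carry_out(
  rotation=[
    [0,0,0],
    [0,0,0],
    [0,0,0],
    [0,0,0],
    [0,0,0],
  ],
  offset=[
    [2.5,-0.4,0],
    [2.5,-0.4,0],
    [2.5,-0.4,0],
    [2.5,-0.4,0],
    [2.2,-0.3,0],
  ],
  hand=[3.5,3.5,3.5,3.5,3.5],
)

```text
time: 25.8
ee_pos: [0.6332, 0.1033, 0.1379]
tool_rot: [3.141, 0.0, -0.001]
ft_force: [0.4, 0.1, -0.8]
grip_width: 0.0444
grip_force: 15.0
```

Emit:
carry_out(
  rotation=[
    [0,0,0],
    [0,0,0],
    [0,0,0],
    [0,0,0],
    [0,0,0],
  ],
  offset=[
    [1.5,-0.2,0],
    [0.8,0,0],
    [0,0,1],
    [0,0,2],
    [0,0,2],
  ],
  hand=[3.5,3.5,3.5,3.5,3.5],
)

```text
time: 26.22
ee_pos: [0.6542, 0.105, 0.0873]
tool_rot: [3.142, 0.0, -0.0]
ft_force: [0.0, 0.0, -0.8]
grip_width: 0.0445
grip_force: 15.0
```

Emit:
carry_out(
  rotation=[
    [0,0,0],
    [0,0,0],
    [0,0,0],
    [0,0,0],
    [0,0,0],
  ],
  offset=[
    [0,0,1],
    [0,0,0.5],
    [0,0,0],
    [0,0,0],
    [0,0,0],
  ],
  hand=[3.5,3.5,3.5,3.5,3.5],
)

```text
time: 26.63
ee_pos: [0.6557, 0.1053, 0.0742]
tool_rot: [-3.141, -0.0, -0.002]
ft_force: [-0.8, 0.5, -1.1]
grip_width: 0.0445
grip_force: 15.0
```

Emit:
carry_out(
  rotation=[
    [0,0,0],
    [0,0,0],
    [0,0,0],
    [0,0,0],
    [0,0,0],
  ],
  offset=[
    [0,0,0.6],
    [0,0,0.5],
    [0,0,0.2],
    [0,0,0.1],
    [0,0,0],
  ],
  hand=[3.5,3.5,3.5,3.5,3.5],
)

```text
time: 27.05
ee_pos: [0.6549, 0.1051, 0.0587]
tool_rot: [3.141, 0.0, -0.001]
ft_force: [0.4, 0.0, -1.7]
grip_width: 0.0442
grip_force: 15.0
```

Emit:
carry_out(
  rotation=[
    [0,0,0],
    [0,0,0],
    [0,0,0],
    [0,0,0],
    [0,0,0],
  ],
  offset=[
    [0,0,0.05],
    [0,0,0.05],
    [0,0,0.05],
    [0,0,0],
    [0,0,0],
  ],
  hand=[3.5,3.5,3.5,3.5,3.5],
)

```text
time: 27.47
ee_pos: [0.6552, 0.1052, 0.0576]
tool_rot: [-3.142, -0.0, -0.0]
ft_force: [-0.0, 0.4, -1.0]
grip_width: 0.0442
grip_force: 15.0
```

Emit:
carry_out(
  rotation=[
    [0,0,0],
    [0,0,0],
    [0,0,0],
    [0,0,0],
    [0,0,0],
  ],
  offset=[
    [0,0,0.05],
    [0,0,0.05],
    [0,0,0],
    [0,0,0],
    [0,0,0],
  ],
  hand=[3.5,3.5,3.5,3.5,3.5],
)

```text
time: 27.88
ee_pos: [0.6553, 0.1052, 0.0569]
tool_rot: [-3.142, -0.0, -0.0]
ft_force: [-2.1, 0.7, 4.2]
grip_width: 0.0444
grip_force: 15.0
```

Emit:
carry_out(
  rotation=[
    [0,0,0],
    [0,0,0],
    [0,0,0],
    [0,0,0],
    [0,0,0],
  ],
  offset=[
    [0,0,0],
    [0,0,0],
    [0,0,0],
    [0,0,0],
    [0,0,0],
  ],
  hand=[4.8,5.5,6.5,8,9.1],
)

```text
time: 28.3
ee_pos: [0.655, 0.1051, 0.0564]
tool_rot: [3.142, 0.0, -0.0]
ft_force: [-0.5, -0.0, -0.2]
grip_width: 0.0726
grip_force: 0.0
```

Emit:
carry_out(
  rotation=[
    [0,0,0],
    [0,0,0],
    [0,0,0],
    [0,0,0],
    [0,0,0],
  ],
  offset=[
    [0,0,0],
    [0,0,-1.3],
    [0,0,-3],
    [0,0,-3],
    [0,0,-3],
  ],
  hand=[9.1,9.1,9.1,9.1,9.1],
)

```text
time: 28.72
ee_pos: [0.6549, 0.1052, 0.1615]
tool_rot: [-3.142, -0.0, 0.001]
ft_force: [-0.4, -0.3, 0.2]
grip_width: 0.0908
grip_force: 0.0
```

Emit:
carry_out(
  rotation=[
    [0,0,0],
    [0,0,0],
    [0,0,0],
    [0,0,0],
    [0,0,0],
  ],
  offset=[
    [0,0,-2.5],
    [0,0,-1.5],
    [-0.4,3.5,0],
    [-0.4,3.5,0],
    [-0.4,3.5,0],
  ],
  hand=[9.1,9.1,9.1,9.1,9.1],
)

```text
time: 29.13
ee_pos: [0.6432, -0.0005, 0.2013]
tool_rot: [3.142, 0.003, 0.003]
ft_force: [0.7, 0.3, -0.3]
grip_width: 0.0913
grip_force: 0.0
```

Emit:
carry_out(
  rotation=[
    [0,0,0],
    [0,0,0],
    [0,0,0],
    [0,0,0],
    [0,0,0],
  ],
  offset=[
    [-0.4,3.5,0],
    [-0.4,3.5,0],
    [-0.4,3.5,0],
    [-0.4,3.5,0],
    [-0.4,3.5,0],
  ],
  hand=[9.1,9.1,9.1,9.1,9.1],
)

```text
time: 29.55
ee_pos: [0.6228, -0.1765, 0.2008]
tool_rot: [3.141, 0.0, 0.001]
ft_force: [0.3, 0.0, 0.3]
grip_width: 0.0905
grip_force: 0.0
```

Emit:
carry_out(
  rotation=[
    [0,0,0],
    [0,0,0],
    [0,0,0],
    [0,0,0],
    [0,0,0],
  ],
  offset=[
    [-0.4,2.4,0],
    [0,0,0],
    [0,0,2],
    [0,0,2.5],
    [0,0,2],
  ],
  hand=[9.1,9.1,9.1,9.1,9.1],
)

```text
time: 29.97
ee_pos: [0.6192, -0.1985, 0.1346]
tool_rot: [3.142, -0.001, 0.001]
ft_force: [-0.1, 0.2, -0.2]
grip_width: 0.0913
grip_force: 0.0
```

Emit:
carry_out(
  rotation=[
    [0,0,0],
    [0,0,0],
  ],
  offset=[
    [0,0,0],
    [0,0,0],
  ],
  hand=[9.1,9.1],
)

```text
time: 30.13
ee_pos: [0.6187, -0.1982, 0.1346]
tool_rot: [-3.141, -0.0, 0.003]
ft_force: [0.5, 0.9, 0.1]
grip_width: 0.0911
grip_force: 0.0
```

Run:
```python
from h import *
s=arm.snapshot("scene")[...,::-1]
cv2.imwrite("pics/s7.png",cv2.resize(s[90:270,120:320],None,fx=3,fy=3));print(arm.read_state()["ee_pos"])
```

```text
[ 0.61964094 -0.19849469  0.1357211 ]
```

View pics/s7.png

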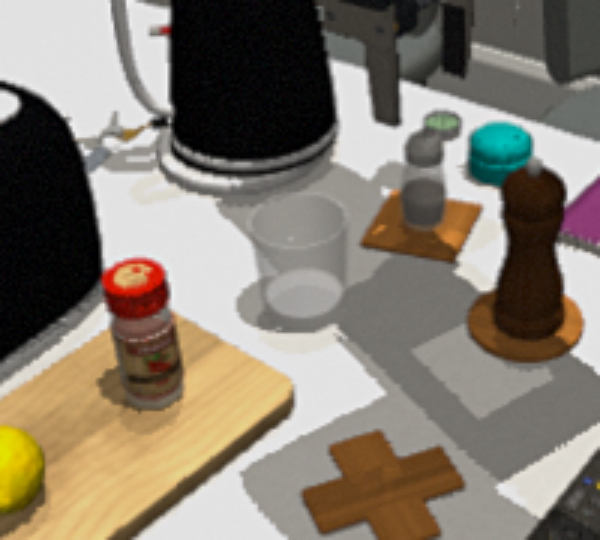

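The scene crop shows the jar upright on the board, the cross mat empty, and the shaker at crop (424,180) under the fingers. The turquoise timer stands close by, so I narrow the opening to 7 cm before descending.

Emit:
carry_out(
  rotation=[
    [0,0,0],
    [0,0,0],
    [0,0,0],
    [0,0,0],
    [0,0,0],
  ],
  offset=[
    [0,0,0],
    [0,0,0.5],
    [0,0,1],
    [0,0,2],
    [0,0,2],
  ],
  hand=[7,7,7,7,7],
)

```text
time: 30.6
ee_pos: [0.6198, -0.199, 0.0796]
tool_rot: [3.141, 0.0, 0.003]
ft_force: [0.1, -0.1, 0.7]
grip_width: 0.0703
grip_force: 0.0
```

Emit:
carry_out(
  rotation=[
    [0,0,0],
    [0,0,0],
    [0,0,0],
    [0,0,0],
    [0,0,0],
  ],
  offset=[
    [0,0,2],
    [0,0,1.5],
    [0,0,1],
    [0,0,0],
    [0,0,0],
  ],
  hand=[7,7,7,7,7],
)

```text
time: 31.02
ee_pos: [0.619, -0.1988, 0.0343]
tool_rot: [-3.141, -0.0, 0.001]
ft_force: [0.6, -0.1, -0.0]
grip_width: 0.0702
grip_force: 0.0
```

Emit:
carry_out(
  rotation=[
    [0,0,0],
    [0,0,0],
    [0,0,0],
    [0,0,0],
    [0,0,0],
  ],
  offset=[
    [0,0,0],
    [0,0,0],
    [0,0,0],
    [0,0,0],
    [0,0,0],
  ],
  hand=[6,5.5,5,4.6,4.2],
)

```text
time: 31.43
ee_pos: [0.6196, -0.1991, 0.0353]
tool_rot: [3.141, 0.0, 0.002]
ft_force: [-1.1, -0.7, 1.2]
grip_width: 0.0427
grip_force: 0.7
```

Emit:
carry_out(
  rotation=[
    [0,0,0],
    [0,0,0],
    [0,0,0],
    [0,0,0],
    [0,0,0],
  ],
  offset=[
    [0,0,0],
    [0,0,0],
    [0,0,0],
    [0,0,0],
    [0,0,0],
  ],
  hand=[3.8,3.5,3.3,3.3,3.3],
)

```text
time: 31.85
ee_pos: [0.6196, -0.1992, 0.0352]
tool_rot: [3.141, 0.0, 0.002]
ft_force: [-0.2, -2.1, 5.2]
grip_width: 0.0414
grip_force: 15.0
```

Emit:
carry_out(
  rotation=[
    [0,0,0],
    [0,0,0],
    [0,0,0],
    [0,0,0],
    [0,0,0],
  ],
  offset=[
    [0,0,-0.5],
    [0,0,-1.5],
    [0,0,-2.5],
    [0,0,-3],
    [0,0,-3],
  ],
  hand=[3.3,3.3,3.3,3.3,3.3],
)

```text
time: 32.27
ee_pos: [0.6181, -0.1983, 0.1399]
tool_rot: [-3.14, -0.0, 0.004]
ft_force: [-0.5, -0.4, -0.8]
grip_width: 0.0409
grip_force: 15.0
```

Emit:
carry_out(
  rotation=[
    [0,0,0],
    [0,0,0],
    [0,0,0],
    [0,0,0],
    [0,0,0],
  ],
  offset=[
    [0,0,-3],
    [0,0,-2],
    [0,0,-1],
    [-0.5,-0.9,0],
    [-1,-1.8,0],
  ],
  hand=[3.3,3.3,3.3,3.3,3.3],
)

```text
time: 32.68
ee_pos: [0.604, -0.1723, 0.1988]
tool_rot: [3.141, -0.002, 0.0]
ft_force: [-0.2, 0.8, -0.6]
grip_width: 0.0412
grip_force: 15.0
```

Emit:
carry_out(
  rotation=[
    [0,0,0],
    [0,0,0],
    [0,0,0],
    [0,0,0],
    [0,0,0],
  ],
  offset=[
    [-1.5,-2.7,0],
    [-1.5,-2.7,0],
    [-1.5,-2.7,0],
    [-1.5,-2.7,0],
    [-1.5,-2.7,0],
  ],
  hand=[3.3,3.3,3.3,3.3,3.3],
)

```text
time: 33.1
ee_pos: [0.5263, -0.0351, 0.1974]
tool_rot: [-3.141, 0.0, 0.006]
ft_force: [1.3, -0.0, -1.5]
grip_width: 0.041
grip_force: 15.0
```

Emit:
carry_out(
  rotation=[
    [0,0,0],
    [0,0,0],
    [0,0,0],
    [0,0,0],
    [0,0,0],
  ],
  offset=[
    [-1.5,-2.7,0],
    [-1.5,-2.7,0],
    [-1.5,-2.7,0],
    [-1.5,-2.7,0],
    [-0.5,-0.7,0],
  ],
  hand=[3.3,3.3,3.3,3.3,3.3],
)

```text
time: 33.52
ee_pos: [0.4601, 0.0808, 0.1976]
tool_rot: [-3.141, -0.002, 0.007]
ft_force: [0.3, -0.7, -1.4]
grip_width: 0.0412
grip_force: 15.0
```

Emit:
carry_out(
  rotation=[
    [0,0,0],
    [0,0,0],
    [0,0,0],
    [0,0,0],
    [0,0,0],
  ],
  offset=[
    [0,0,0],
    [0,0,1.5],
    [0,0,3],
    [0,0,3],
    [0,0,3],
  ],
  hand=[3.3,3.3,3.3,3.3,3.3],
)

```text
time: 33.93
ee_pos: [0.4642, 0.0772, 0.093]
tool_rot: [3.141, -0.0, 0.001]
ft_force: [-0.4, 0.2, -0.5]
grip_width: 0.0414
grip_force: 15.0
```

Emit:
carry_out(
  rotation=[
    [0,0,0],
    [0,0,0],
    [0,0,0],
    [0,0,0],
    [0,0,0],
  ],
  offset=[
    [0,0,2.5],
    [0,0,1.5],
    [0,0,0.7],
    [0,0,0],
    [0,0,0],
  ],
  hand=[3.3,3.3,3.3,3.3,3.3],
)

```text
time: 34.35
ee_pos: [0.4643, 0.0776, 0.0475]
tool_rot: [3.141, -0.001, -0.001]
ft_force: [0.2, -0.2, -1.1]
grip_width: 0.0411
grip_force: 15.0
```

Emit:
carry_out(
  rotation=[
    [0,0,0],
    [0,0,0],
    [0,0,0],
    [0,0,0],
    [0,0,0],
  ],
  offset=[
    [0,0,0.4],
    [0,0,0.3],
    [0,0,0.2],
    [0,0,0.15],
    [0,0,0],
  ],
  hand=[3.3,3.3,3.3,3.3,3.3],
)

```text
time: 34.77
ee_pos: [0.4642, 0.0782, 0.0371]
tool_rot: [-3.142, -0.0, -0.0]
ft_force: [-0.6, -0.6, -1.2]
grip_width: 0.0412
grip_force: 15.0
```

Emit:
carry_out(
  rotation=[
    [0,0,0],
    [0,0,0],
    [0,0,0],
    [0,0,0],
    [0,0,0],
  ],
  offset=[
    [0,0,0.05],
    [0,0,0.05],
    [0,0,0.05],
    [0,0,0],
    [0,0,0],
  ],
  hand=[3.3,3.3,3.3,3.3,3.3],
)

```text
time: 35.18
ee_pos: [0.4641, 0.0782, 0.0356]
tool_rot: [3.142, 0.0, -0.0]
ft_force: [-0.4, 0.8, -0.8]
grip_width: 0.0412
grip_force: 15.0
```

Emit:
carry_out(
  rotation=[
    [0,0,0],
    [0,0,0],
    [0,0,0],
    [0,0,0],
  ],
  offset=[
    [0,0,0.05],
    [0,0,0.03],
    [0,0,0],
    [0,0,0],
  ],
  hand=[3.3,3.3,3.3,3.3],
)

```text
time: 35.52
ee_pos: [0.4643, 0.0782, 0.0352]
tool_rot: [-3.142, -0.0, -0.001]
ft_force: [-1.1, -1.0, 5.8]
grip_width: 0.0411
grip_force: 15.0
```

Emit:
carry_out(
  rotation=[
    [0,0,0],
    [0,0,0],
    [0,0,0],
    [0,0,0],
    [0,0,0],
  ],
  offset=[
    [0,0,0],
    [0,0,0],
    [0,0,0],
    [0,0,0],
    [0,0,0],
  ],
  hand=[4.5,5.2,6.5,8,9.1],
)

```text
time: 35.93
ee_pos: [0.4641, 0.0781, 0.0347]
tool_rot: [-3.142, 0.0, 0.0]
ft_force: [-0.1, 0.1, -0.2]
grip_width: 0.0696
grip_force: 0.0
```

Emit:
carry_out(
  rotation=[
    [0,0,0],
    [0,0,0],
    [0,0,0],
    [0,0,0],
    [0,0,0],
  ],
  offset=[
    [0,0,0],
    [0,0,-1.5],
    [0,0,-3],
    [0,0,-3.5],
    [0,0,-3.5],
  ],
  hand=[9.1,9.1,9.1,9.1,9.1],
)

```text
time: 36.35
ee_pos: [0.4633, 0.078, 0.1507]
tool_rot: [3.141, 0.0, -0.003]
ft_force: [0.7, -0.4, 0.2]
grip_width: 0.0908
grip_force: 0.0
```

Emit:
carry_out(
  rotation=[
    [0,0,0],
    [0,0,0],
    [0,0,0],
    [0,0,0],
    [0,0,0],
  ],
  offset=[
    [0,0,-3],
    [0,0,-2],
    [2.2,-0.3,0],
    [2.8,-0.4,0],
    [2.8,-0.4,0],
  ],
  hand=[9.1,9.1,9.1,9.1,9.1],
)

```text
time: 36.77
ee_pos: [0.5431, 0.0893, 0.2007]
tool_rot: [-3.141, -0.0, -0.002]
ft_force: [0.4, -0.2, -0.0]
grip_width: 0.091
grip_force: 0.0
```

Emit:
carry_out(
  rotation=[
    [0,0,0],
    [0,0,0],
    [0,0,0],
    [0,0,0],
    [0,0,0],
  ],
  offset=[
    [2.8,-0.4,0],
    [2.8,-0.4,0],
    [2.8,-0.4,0],
    [2.1,-0.3,0],
    [0.8,-0.1,0],
  ],
  hand=[9.1,9.1,9.1,9.1,9.1],
)

```text
time: 37.18
ee_pos: [0.6575, 0.1055, 0.1993]
tool_rot: [-3.141, -0.0, -0.001]
ft_force: [-0.6, 0.0, 0.5]
grip_width: 0.0911
grip_force: 0.0
```

Emit:
carry_out(
  rotation=[
    [0,0,0],
    [0,0,0],
    [0,0,0],
  ],
  offset=[
    [0,0,0],
    [0,0,0],
    [0,0,0],
  ],
  hand=[9.1,9.1,9.1],
)

```text
time: 37.43
ee_pos: [0.6537, 0.105, 0.1996]
tool_rot: [3.141, 0.0, -0.002]
ft_force: [-0.5, -0.3, -0.0]
grip_width: 0.0911
grip_force: 0.0
```

Run:
```python
from h import *
s=arm.snapshot("scene")[...,::-1]
cv2.imwrite("pics/s8.png",cv2.resize(s[150:320,120:320],None,fx=3,fy=3));print(arm.read_state()["ee_pos"])
```

```text
[0.65381948 0.10497778 0.19981489]
```

View pics/s8.png

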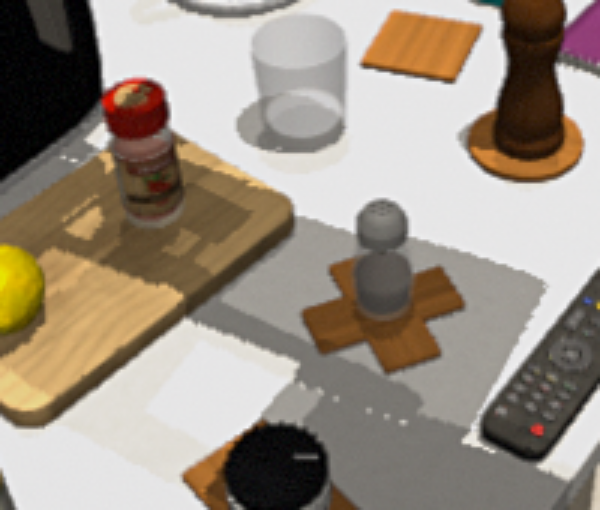

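The crop shows the shaker standing centred on the cross mat, the jar on the board at crop (145,150) below the fingers, and the square mat empty. Next is the jar.

Emit:
carry_out(
  rotation=[
    [0,0,0],
    [0,0,0],
    [0,0,0],
    [0,0,0],
    [0,0,0],
  ],
  offset=[
    [0,0,1.5],
    [0,0,2.5],
    [0,0,3],
    [0,0,3],
    [0,0,2.5],
  ],
  hand=[9.1,9.1,9.1,9.1,9.1],
)

```text
time: 37.9
ee_pos: [0.6537, 0.105, 0.0736]
tool_rot: [3.141, 0.0, -0.001]
ft_force: [1.2, -0.2, -0.0]
grip_width: 0.0911
grip_force: 0.0
```

Emit:
carry_out(
  rotation=[
    [0,0,0],
    [0,0,0],
    [0,0,0],
    [0,0,0],
    [0,0,0],
  ],
  offset=[
    [0,0,1.2],
    [0,0,0.5],
    [0,0,0],
    [0,0,0],
    [0,0,0],
  ],
  hand=[9.1,9.1,9.1,7.5,6],
)

```text
time: 38.32
ee_pos: [0.6563, 0.1053, 0.0597]
tool_rot: [-3.141, -0.0, -0.004]
ft_force: [0.1, 0.5, -1.2]
grip_width: 0.0794
grip_force: 0.0
```

Emit:
carry_out(
  rotation=[
    [0,0,0],
    [0,0,0],
    [0,0,0],
    [0,0,0],
    [0,0,0],
  ],
  offset=[
    [0,0,0],
    [0,0,0],
    [0,0,0],
    [0,0,0],
    [0,0,0],
  ],
  hand=[5.5,5,4.6,4.3,4],
)

```text
time: 38.73
ee_pos: [0.6552, 0.1052, 0.058]
tool_rot: [-3.142, -0.0, -0.0]
ft_force: [-0.1, 0.1, -0.1]
grip_width: 0.0465
grip_force: 0.0
```

Emit:
carry_out(
  rotation=[
    [0,0,0],
    [0,0,0],
    [0,0,0],
    [0,0,0],
    [0,0,0],
  ],
  offset=[
    [0,0,0],
    [0,0,0],
    [0,0,0],
    [0,0,0],
    [0,0,0],
  ],
  hand=[3.7,3.5,3.5,3.5,3.5],
)

```text
time: 39.15
ee_pos: [0.6552, 0.1052, 0.0579]
tool_rot: [-3.142, -0.0, -0.0]
ft_force: [-1.0, 0.5, 2.3]
grip_width: 0.0442
grip_force: 15.0
```

Emit:
carry_out(
  rotation=[
    [0,0,0],
    [0,0,0],
    [0,0,0],
    [0,0,0],
    [0,0,0],
  ],
  offset=[
    [0,0,-0.5],
    [0,0,-1.5],
    [0,0,-2.5],
    [0,0,-3],
    [0,0,-2.7],
  ],
  hand=[3.5,3.5,3.5,3.5,3.5],
)

```text
time: 39.57
ee_pos: [0.6547, 0.105, 0.1608]
tool_rot: [3.141, -0.0, -0.002]
ft_force: [0.4, 0.6, -1.1]
grip_width: 0.0444
grip_force: 15.0
```

Emit:
carry_out(
  rotation=[
    [0,0,0],
    [0,0,0],
    [0,0,0],
    [0,0,0],
    [0,0,0],
  ],
  offset=[
    [0,0,-2],
    [-0.1,1,0],
    [-0.2,2,0],
    [-0.3,2.8,0],
    [-0.3,2.8,0],
  ],
  hand=[3.5,3.5,3.5,3.5,3.5],
)

```text
time: 39.98
ee_pos: [0.6451, 0.0182, 0.1786]
tool_rot: [3.141, 0.002, -0.002]
ft_force: [-0.6, 0.1, -1.4]
grip_width: 0.0441
grip_force: 15.0
```

Emit:
carry_out(
  rotation=[
    [0,0,0],
    [0,0,0],
    [0,0,0],
    [0,0,0],
    [0,0,0],
  ],
  offset=[
    [-0.3,2.8,0],
    [-0.3,2.8,0],
    [-0.3,2.8,0],
    [-0.3,2.8,0],
    [-0.3,2.8,0],
  ],
  hand=[3.5,3.5,3.5,3.5,3.5],
)

```text
time: 40.4
ee_pos: [0.6298, -0.1226, 0.1784]
tool_rot: [-3.141, 0.0, 0.003]
ft_force: [1.4, -0.1, -1.8]
grip_width: 0.0444
grip_force: 15.0
```

Emit:
carry_out(
  rotation=[
    [0,0,0],
    [0,0,0],
    [0,0,0],
    [0,0,0],
    [0,0,0],
  ],
  offset=[
    [-0.4,2.8,0],
    [-0.3,2.8,0],
    [-0.2,1.6,0],
    [-0.1,0.8,0],
    [0,0,0],
  ],
  hand=[3.5,3.5,3.5,3.5,3.5],
)

```text
time: 40.82
ee_pos: [0.6204, -0.2021, 0.179]
tool_rot: [-3.141, 0.003, 0.002]
ft_force: [-0.2, 0.3, -1.5]
grip_width: 0.0442
grip_force: 15.0
```

Emit:
carry_out(
  rotation=[
    [0,0,0],
    [0,0,0],
    [0,0,0],
    [0,0,0],
    [0,0,0],
  ],
  offset=[
    [0,0,1.5],
    [0,0,2.5],
    [0,0,2.5],
    [0,0,2.5],
    [0,0,1.5],
  ],
  hand=[3.5,3.5,3.5,3.5,3.5],
)

```text
time: 41.23
ee_pos: [0.62, -0.1986, 0.072]
tool_rot: [-3.14, -0.002, 0.004]
ft_force: [-0.4, 0.2, -1.6]
grip_width: 0.0443
grip_force: 15.0
```

Emit:
carry_out(
  rotation=[
    [0,0,0],
    [0,0,0],
    [0,0,0],
    [0,0,0],
    [0,0,0],
  ],
  offset=[
    [0,0,1],
    [0,0,0.5],
    [0,0,0],
    [0,0,0],
    [0,0,0],
  ],
  hand=[3.5,3.5,3.5,3.5,3.5],
)

```text
time: 41.65
ee_pos: [0.622, -0.2008, 0.061]
tool_rot: [3.141, 0.0, 0.003]
ft_force: [0.1, -0.3, -0.7]
grip_width: 0.0445
grip_force: 15.0
```

Emit:
carry_out(
  rotation=[
    [0,0,0],
    [0,0,0],
    [0,0,0],
    [0,0,0],
    [0,0,0],
  ],
  offset=[
    [0,0,0.5],
    [0,0,0.5],
    [0,0,0.3],
    [0,0,0.2],
    [0,0,0],
  ],
  hand=[3.5,3.5,3.5,3.5,3.5],
)

```text
time: 42.07
ee_pos: [0.621, -0.2008, 0.0445]
tool_rot: [-3.141, 0.0, 0.0]
ft_force: [0.1, 0.5, -1.4]
grip_width: 0.0445
grip_force: 15.0
```

Emit:
carry_out(
  rotation=[
    [0,0,0],
    [0,0,0],
    [0,0,0],
    [0,0,0],
    [0,0,0],
  ],
  offset=[
    [0,0,0.05],
    [0,0,0.05],
    [0,0,0.05],
    [0,0,0],
    [0,0,0],
  ],
  hand=[3.5,3.5,3.5,3.5,3.5],
)

```text
time: 42.48
ee_pos: [0.6213, -0.2009, 0.0443]
tool_rot: [3.141, 0.0, 0.001]
ft_force: [-2.5, 1.5, 7.1]
grip_width: 0.0444
grip_force: 15.0
```

Emit:
carry_out(
  rotation=[
    [0,0,0],
    [0,0,0],
    [0,0,0],
    [0,0,0],
    [0,0,0],
  ],
  offset=[
    [0,0,0],
    [0,0,0],
    [0,0,0],
    [0,0,0],
    [0,0,0],
  ],
  hand=[4.8,5.5,6.2,7,7],
)

```text
time: 42.9
ee_pos: [0.6211, -0.2008, 0.0431]
tool_rot: [-3.142, -0.0, 0.0]
ft_force: [-0.4, 0.7, -0.2]
grip_width: 0.0696
grip_force: 0.0
```

Emit:
carry_out(
  rotation=[
    [0,0,0],
    [0,0,0],
    [0,0,0],
    [0,0,0],
    [0,0,0],
  ],
  offset=[
    [0,0,0],
    [0,0,-1],
    [0,0,-2.5],
    [0,0,-3.5],
    [0,0,-3.5],
  ],
  hand=[7,7,7,7,7],
)

```text
time: 43.32
ee_pos: [0.6204, -0.2006, 0.1493]
tool_rot: [-3.141, -0.0, 0.003]
ft_force: [0.1, 0.1, -0.0]
grip_width: 0.0702
grip_force: 0.0
```

Emit:
carry_out(
  rotation=[
    [0,0,0],
    [0,0,0],
    [0,0,0],
    [0,0,0],
    [0,0,0],
  ],
  offset=[
    [0,0,-3.5],
    [0,0,-3.5],
    [-2,2.5,0],
    [-2,2.5,0],
    [-2,2.5,0],
  ],
  hand=[7,7,7,7,7],
)

```text
time: 43.73
ee_pos: [0.561, -0.2764, 0.2202]
tool_rot: [3.14, 0.002, 0.003]
ft_force: [0.4, -0.3, -0.2]
grip_width: 0.07
grip_force: 0.0
```

Emit:
carry_out(
  rotation=[
    [0,0,0],
    [0,0,0],
    [0,0,0],
    [0,0,0],
    [0,0,0],
  ],
  offset=[
    [-2,2.5,0],
    [-2,2.5,0],
    [-2,2.5,0],
    [-2,2.5,0],
    [-2,2.5,0],
  ],
  hand=[7,7,7,7,7],
)

```text
time: 44.15
ee_pos: [0.46, -0.4019, 0.2192]
tool_rot: [3.141, 0.0, 0.001]
ft_force: [-0.3, -1.1, -0.3]
grip_width: 0.0699
grip_force: 0.0
```

Emit:
carry_out(
  rotation=[
    [0,0,0],
    [0,0,0],
    [0,0,0],
    [0,0,0],
    [0,0,0],
  ],
  offset=[
    [-2,2.5,0],
    [-2,2.5,0],
    [-2,2.5,0],
    [-2,2.5,0],
    [0,0,0],
  ],
  hand=[7,7,7,7,7],
)

```text
time: 44.57
ee_pos: [0.3779, -0.5047, 0.2191]
tool_rot: [3.139, -0.005, -0.001]
ft_force: [0.1, -0.2, -0.1]
grip_width: 0.0698
grip_force: 0.0
```

Run:
```python
from h import *
t=arm.snapshot("top")[...,::-1];s=arm.snapshot("scene")[...,::-1]
cv2.imwrite("pics/t9f.png",t);cv2.imwrite("pics/t9.png",cv2.resize(t[130:275,90:345],None,fx=3,fy=3,interpolation=cv2.INTER_CUBIC))
cv2.imwrite("pics/s9.png",cv2.resize(s[110:350,130:350],None,fx=2.4,fy=2.4));print(arm.read_state()["ee_pos"])
```

```text
[ 0.38038534 -0.50149739  0.21879866]
```

View pics/t9.png

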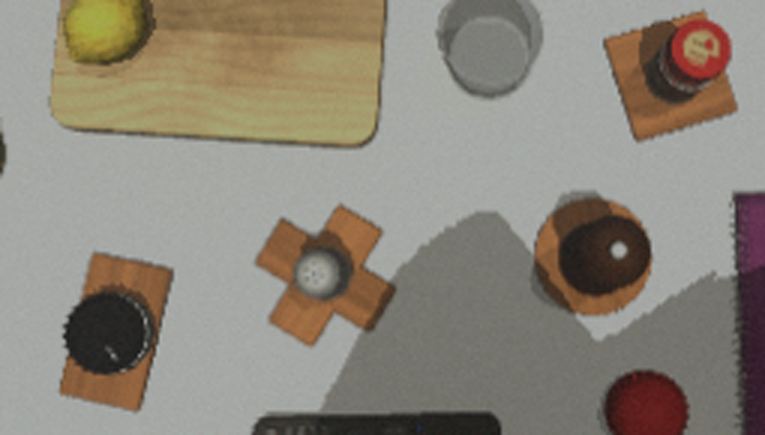

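View pics/s9.png

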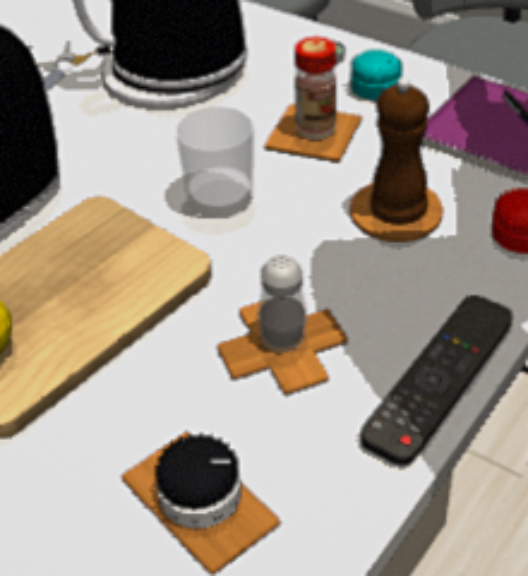

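The final pictures show all four upright on their own mats, with top-crop centres at jar (701,48), shaker (320,272), knob (619,250) and timer (107,333). One numeric check before handing in.

Run:
```python
from h import *
for k,p,z,m in [("jar",(701,48),.114,(.6215,-.201)),("shaker",(320,272),.096,(.4652,.0778)),("mill",(619,250),.156,(.4753,-.1337)),("timer",(107,333),.052,(.4255,.2438))]:
    q=plane("top",[np.array(p)/3+[90,130]],z)[0];print(k,q.round(4),((q-m)*1000).round(1),"mm")
```

```text
jar [ 0.6196 -0.2008] [-1.9  0.2] mm
shaker [0.4657 0.0733] [ 0.5 -4.5] mm
mill [ 0.4745 -0.1305] [-0.8  3.2] mm
timer [0.4245 0.2373] [-1.  -6.5] mm
```

```bash
python3 -c "
from workcell import arm
print(arm.hand_in())"
```

```text
the job is handed in; nothing more can be done
None
```

The job is handed in: mill, shaker, jar and timer each stand upright on their own mat, by my last top-view check within about 7 mm of centre (15 mm allowed), at about 45 s of the 136 s; the hand-in returned no verdict.

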